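# Pack the roll-on vials in the slide-top case

## Task

Turn the case's brass turnbutton clear, slide the cover fully back, and take every glass roll-on vial from the tray and stand it upright inside the case, holding the thin glass gently. Then slide the cover fully shut and turn the turnbutton all the way back across the cover's end. Leave the ring cone, the pyramid bottle and the watch winder box as they are.

Things in the scene. Friction and masses are not known exactly. Their poses are not given: they have to be found in the camera images.
- case: wooden travel case, fixed, 140 (its x) x 180 (its y) x 64 mm high; origin at the centre of its underside, z up. Inside 120 (x, +-60) x 160 (y, +-80) mm, walls 10 mm, inner floor 8 mm above the origin; the -y end wall is lower (52 mm) so that the cover slides out over it. A 22 x 24 mm pillar, 53 mm high, outside at (-77, -100) mm carries the turnbutton.
- cover (a joint): sliding cover of the case, a 6 mm board (55 to 61 mm above the dresser) in grooves along the case's y; 0 m = fully shut, grows as it slides towards the case's -y, 0.145 m = fully back (stop). Stays where it is left; about 2 N to slide. Fully back it leaves the inside open from y = -65 to +80 mm of the case. Shut, its -y edge is at y = -90 mm.
- cover_grip (a point): centre of the cover's grip rib: an upright rib 60 mm long in the case's x, 12 mm thick in y, 20 mm high (top 81 mm above the dresser, 20 mm above the cover's top face), to pinch from above; at (0, 20, 71) mm of the case when shut; moves with the cover. Axes as the case's.
- turnbutton (a joint): brass bar turning about an upright pivot at (-77, -100) mm of the case, 12 mm wide, 54 to 64 mm above the dresser, reaching 60 mm. 0 rad (stop): across the cover's end (points to the case's +x), locking it; grows clockwise seen from above; 1.57: points to the case's -y, beside the cover's way; 1.9: stop. From 1.5 on the cover's way is clear. Stiff (0.06 N m), stays where it is left.
- button_post (a point): middle of the round upright brass post on the bar, 12 mm diameter, 26 mm high (from 64 to 90 mm above the dresser), 50 mm from the pivot; origin half-way up it (77 mm). Its x axis points along the bar away from the pivot.
- tray: matte steel tray, fixed, 260 (x) x 370 (y) mm, floor 3 mm thick, rim 14 mm high and 3 mm thick; origin at the centre of its underside. A plastic watch winder box 100 x 100 x 105 mm stands fixed in it at (65, 120) mm of the tray; leave it alone.
- ring_cone: sky blue ceramic ring cone on the tray, 48 mm wide at the foot, 64 mm high, origin at the centre of its underside. Bystander.
- pyramid_bottle: frosted glass pyramid bottle with a ball stopper on the tray, foot about 54 mm square, 87 mm high, origin at the centre of its underside. Bystander.
- vial0_c (a point): squat square glass roll-on vial standing upright: body 30 x 30 mm, 30 mm high (sides along its x and y) with a thick heavy base, round steel cap of 20 mm diameter and 12 mm height on it; 55 to 100 g; origin at its centre, 21 mm above its foot, z up. Two to four vials are there; an absent one reads None. Thin glass: it breaks if gripped with more than 70 N.
- vial1_c (a point): squat square glass roll-on vial standing upright: body 30 x 30 mm, 30 mm high (sides along its x and y) with a thick heavy base, round steel cap of 20 mm diameter and 12 mm height on it; 55 to 100 g; origin at its centre, 21 mm above its foot, z up. Two to four vials are there; an absent one reads None. Thin glass: it breaks if gripped with more than 70 N.
- vial2_c (a point): squat square glass roll-on vial standing upright: body 30 x 30 mm, 30 mm high (sides along its x and y) with a thick heavy base, round steel cap of 20 mm diameter and 12 mm height on it; 55 to 100 g; origin at its centre, 21 mm above its foot, z up. Two to four vials are there; an absent one reads None. Thin glass: it breaks if gripped with more than 70 N.
- vial3_c (a point): squat square glass roll-on vial standing upright: body 30 x 30 mm, 30 mm high (sides along its x and y) with a thick heavy base, round steel cap of 20 mm diameter and 12 mm height on it; 55 to 100 g; origin at its centre, 21 mm above its foot, z up. Two to four vials are there; an absent one reads None. Thin glass: it breaks if gripped with more than 70 N.
Things that resemble listed ones, but are neither listed nor needed, are in the scene too. Leave any black look-alike of the part that bears vial0_c alone. Leave any pink look-alike of the part that bears vial3_c alone.

How it is judged:
On the way, in this order (a step that is already met when the one before it is completed fails the run):
1. the turnbutton is turned clear of the cover's way while the cover is still shut (value of joint turnbutton above 1.35 rad and value of joint cover below 0.015 m), for 0.2 s.
2. the cover is slid fully back (value of joint cover above 0.13 m), for 0.2 s.
3. every vial stands upright on the floor of the open case, let go (value of joint cover above 0.1 m and x of vial0_c in the frame of case between -0.06 and 0.06 m and y of vial0_c in the frame of case between -0.08 and 0.08 m and z of vial0_c in the frame of case between 0.02 and 0.037 m and angle between each of vial0_c, vial1_c, vial2_c, vial3_c's own z axis and vertical below 0.25 rad and contact force between each of vial0, vial1, vial2, vial3 and the fingers below 0.5 N and x of vial1_c in the frame of case between -0.06 and 0.06 m and y of vial1_c in the frame of case between -0.08 and 0.08 m and z of vial1_c in the frame of case between 0.02 and 0.037 m and x of vial2_c in the frame of case between -0.06 and 0.06 m and y of vial2_c in the frame of case between -0.08 and 0.08 m and z of vial2_c in the frame of case between 0.02 and 0.037 m and x of vial3_c in the frame of case between -0.06 and 0.06 m and y of vial3_c in the frame of case between -0.08 and 0.08 m and z of vial3_c in the frame of case between 0.02 and 0.037 m), for 0.2 s.
4. the cover is slid fully shut, the turnbutton still clear (value of joint cover below 0.005 m and value of joint turnbutton above 0.6 rad), for 0.2 s.
5. the turnbutton is back across the cover's end (value of joint turnbutton below 0.2 rad and value of joint cover below 0.005 m), for 0.2 s.
At the end, for the whole second after the job is handed in: every vial present stands upright (within 0.25 rad) on the case's inner floor, the cover is shut to within 5 mm, the turnbutton is within 0.2 rad of straight across, and the ring cone and pyramid bottle still stand (all of step 5 and angle between each of ring_cone, pyramid_bottle's own z axis and vertical below 0.2 rad and x of vial0_c in the frame of case between -0.06 and 0.06 m and y of vial0_c in the frame of case between -0.08 and 0.08 m and z of vial0_c in the frame of case between 0.02 and 0.037 m and angle between each of vial0_c, vial1_c, vial2_c, vial3_c's own z axis and vertical below 0.25 rad and x of vial1_c in the frame of case between -0.06 and 0.06 m and y of vial1_c in the frame of case between -0.08 and 0.08 m and z of vial1_c in the frame of case between 0.02 and 0.037 m and x of vial2_c in the frame of case between -0.06 and 0.06 m and y of vial2_c in the frame of case between -0.08 and 0.08 m and z of vial2_c in the frame of case between 0.02 and 0.037 m and x of vial3_c in the frame of case between -0.06 and 0.06 m and y of vial3_c in the frame of case between -0.08 and 0.08 m and z of vial3_c in the frame of case between 0.02 and 0.037 m); the robot touches nothing.
It fails at once if a vial is squeezed with more than the thin glass bears (contact force between any of vial0, vial1, vial2, vial3 and the fingers above 140 N).
It fails at once if the ring cone or the pyramid bottle is moved more than 30 mm or tipped over (distance of any of ring_cone, pyramid_bottle from where it was at the start of the episode above 0.03 m or angle between any of ring_cone, pyramid_bottle's own z axis and vertical above 0.5 rad).
Of vial0, vial1, vial2, vial3 only 2 to 4 are there at a start; the rules pass over those that are not, and their reading is None.
At some moment in a run one of vial0, vial1, vial2, vial3 may be knocked a few centimetres aside while the robot is not near it.
It also fails if it takes over 210 s, if anything falls off the work surface, if the arm or the gripper's body presses on something with over 40 N, if the wrist force passes 120 N, or if a joint passes its speed limit or range.

## Robot

A 6-joint arm with a two-finger parallel gripper is mounted at the origin on the work surface. World frame = base frame: x ahead of the robot, y to its left, z up, the work surface at z = 0. Lengths are in m, angles in rad, forces in N, time in s.
With the tool pointing down it reaches from about 0.35 to 0.775 m from the base axis. Payload 5.5 kg.
Tool frame: the origin (TCP) lies between the finger pads; the fingertips stand 22 mm ahead of it and the grasp point (between the pads) lies 3 mm ahead of it (env.finger_overhang is the distance from the TCP to the fingertips, in m); y points along the fingers, x is the direction in which the jaws open and shut, and the axes are right-handed (so a half turn about y gives the same grasp; the last joint's range is limited). The gripper opens to 85 mm and grips with 20 to 120 N. Pads are 22 mm wide; open, the fingers measure 114 mm over their backs; the gripper's body (76 mm by 85 mm) begins 54 mm behind the grasp point. The pads swing forward as they close: fully open they stand 13 mm farther back than shut.
Start: joints at [1.044, 0.313, 0.046, 1.304, 0, 1.431], TCP at [0.217, 0.533, 0.253] pointing down, gripper open.
Joint ranges: [-2.76, 2.76], [-0.86, 1.69], [-1.03, 1.26], [-2.2, 2.34], [-1.47, 1.5], [-3.14, 3.14]. Speed limits (rad/s): [2.57, 2.57, 3.14, 3.14, 3.14, 3.14].

## Interface

Orientations are given as a unit quaternion [w, x, y, z].
In Python, from workcell import monitor, cams, job, env gives the robot as it stands.
- The arm moves only by the tool drive_tool, never from a script. Its argument "plan" is text: rows parted by semicolons, each of 7 numbers parted by spaces: the opening, from -1 (shut) to 1 (fully open), then the shift along the tool's x, y, z in mm, then the turn, a rotation vector about the tool's x, y, z in degrees. In form: gripper x y z rx ry rz; .... A call has 1 to 8 rows; each row shifts and turns the pose as measured when the row begins, along the tool's axes as they then stand; what a row does not reach is not made up. A row lasts 1/8 s, in which the tool goes at most 62.5 mm and 10.7 degrees, less where a joint would pass 70% of its speed; a pose out of reach is approached as far as the arm can. A call is refused whole if a number of a shift passes 62.5 or a number of a turn 10.7, either way. A call with a gripper value outside its range is refused whole. The fingers move at their own pace and stop on an object; "grip_force" is the grip in N (left out, the last holds). Time passes only in rows, so rows that do not move let the fingers close. It gives the time, the measured TCP pose, the force and the opening at its end, in the units of the state.
- monitor.get_state(): the state, without advancing time (a new reading comes with each control period).
- cams.read_camera(name): name is "scene" or "top" or "wrist"; returns (picture, depth): 480x640x3 uint8, red, green, blue; 480x640 float32, m along the optical axis (not along the pixel's ray), 0 where there is no reading.
- cams.calibration(name): a dict with "fx", "fy", "cx", "cy" (pixels), "R" (3x3) and "t" (3): a world point X has camera coordinates R X + t. Camera axes: x right, y down, z forward; pixel columns grow to the right and rows downward; lengths in m; the calibration is good to about 2 mm. A picture is of the moment at which its call begins: read the wrist's pose just before it. calibration takes no time and is no camera call; for the wrist camera it gives the pose at the moment of the call.
- job.hand_in(): hands the job in, once; it reports no verdict.
The state is a dict: "clock": time; "joint_pos": joint angles; "qvel": joint speeds; "tau": joint torques, N m; "tcp_pos": TCP position; "orientation": TCP orientation; "wrist_force": force on the tool from outside, world axes, zero at the start; "ft_torque": the same for the moment, N m; "finger_gap": finger opening in m.
Only numpy, scipy, OpenCV 4.12 (cv2) and the standard library are available. Lean on these libraries where they do the work, as an engineer would, in place of code of your own. Each camera call takes 0.05 s, during which the arm holds its last target.

## Working session

There is one attempt and no reset: what is moved stays moved. The work goes in short steps, Python scripts to look and compute and a tool call to move; the robot and the scene stay as the last step left them, time stands still between calls to the robot, and variables do not carry over. Pictures are saved under pics/ and viewed, and the job is handed in when it is done.

Besides the shell and the picture viewer there is one more tool, called after ">>>" by a JSON object that holds its "name" and its "arguments", one argument or row to a line. drive_tool: Moves the arm, as the interface text tells. Its arguments: {"type":"object","properties":{"plan":{"type":"string"},"grip_force":{"type":"number"}},"required":["plan"]}

```bash
ls; mkdir -p pics
python3 - <<'E'
from workcell import monitor, cams, job, env
import cv2
print(monitor.get_state()); print(env.finger_overhang)
import numpy as np
for n in ["scene","top","wrist"]:
    p,d=cams.read_camera(n); cv2.imwrite(f"pics/{n}0.png",p[:,:,::-1]); np.save(f"pics/{n}0.npy",d)
    print(n,cams.calibration(n))
E
```

```text
pics
{'clock': 0.0, 'joint_pos': array([ 1.04441076e+00,  3.13967593e-01,  4.49806072e-02,  1.30357290e+00,
       -1.94966786e-05,  1.43120845e+00]), 'qvel': array([ 0.00153171, -0.00111715, -0.00046865, -0.00027142,  0.00185531,
        0.00063199]), 'tau': array([-1.16533515e-04, -4.80630505e+01,  2.98531044e+01,  1.96498632e-02,
       -9.46689920e-05,  1.39788699e-05]), 'tcp_pos': array([0.21667798, 0.53211476, 0.25242815]), 'orientation': array([-0.58649708,  0.5870546 ,  0.39402267, -0.39513821]), 'wrist_force': array([-0.5326337 ,  0.42599232,  0.03084793]), 'ft_torque': array([ 0.01521058,  0.00873582, -0.01147435]), 'finger_gap': 0.08516515437525955}
0.022
scene {'fx': 552.5995688739731, 'fy': 552.5995688739731, 'cx': 324.4548237591922, 'cy': 244.2721325051207, 'R': array([[-0.74209002,  0.67029266,  0.00318608],
       [ 0.390097  ,  0.43573723, -0.81114573],
       [-0.54509333, -0.60070027, -0.5848354 ]]), 't': array([ 0.37486281, -0.17524325,  1.38748083])}
top {'fx': 457.5590772698169, 'fy': 457.5590772698169, 'cx': 320.2153019339807, 'cy': 242.1795678184623, 'R': array([[ 0.15457066, -0.98797671, -0.00314987],
       [-0.95697506, -0.14892642, -0.24903747],
       [ 0.24557412,  0.04150823, -0.96848873]]), 't': array([-0.04591111,  0.5726545 ,  0.75746332])}
wrist {'fx': 423.16941249017077, 'fy': 423.16941249017077, 'cx': 312.3179405869604, 'cy': 237.21202851516574, 'R': array([[ 0.37736889,  0.92606247, -0.00101073],
       [ 0.88874661, -0.3618556 ,  0.28140715],
       [ 0.26023486, -0.10709259, -0.95958793]]), 't': array([-0.57477332, -0.03610852,  0.378933  ])}
```

View pics/scene0.png

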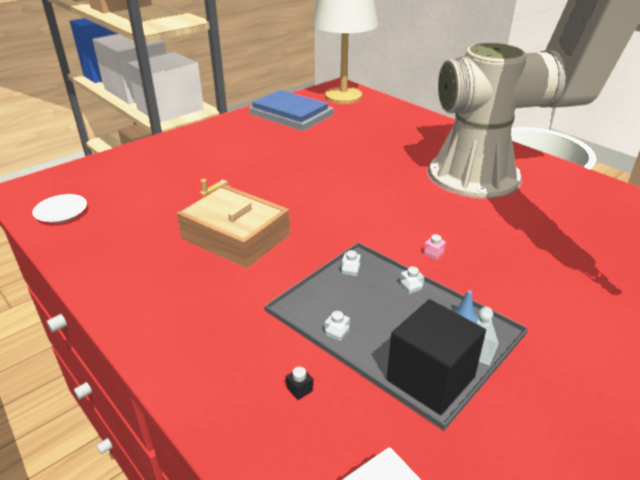

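View pics/top0.png

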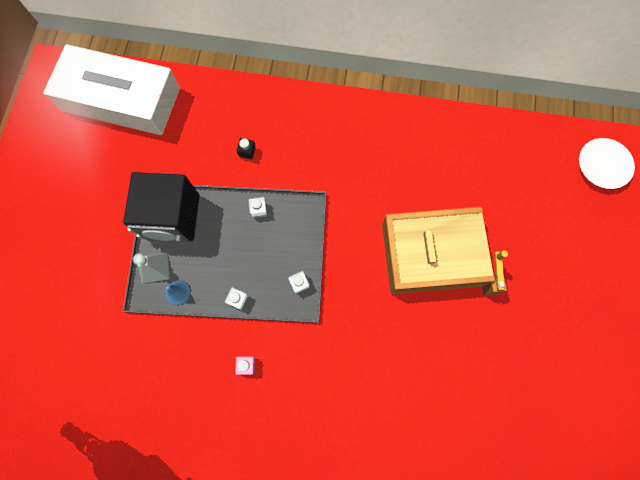

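View pics/wrist0.png

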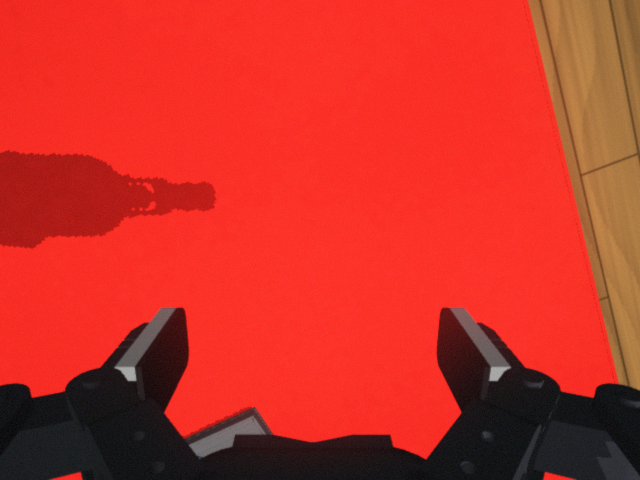

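```bash
cat > h.py <<'E'
from workcell import monitor, cams, job, env
import cv2, numpy as np
from scipy.spatial.transform import Rotation as Rot
np.set_printoptions(precision=4,suppress=True)
def cap(n,tag):
    c=cams.calibration(n); p,d=cams.read_camera(n)
    cv2.imwrite(f"pics/{tag}.png",p[:,:,::-1]); np.savez(f"pics/{tag}.npz",d=d,**c); return p,d,c
def load(tag):
    z=np.load(f"pics/{tag}.npz"); return cv2.imread(f"pics/{tag}.png"),z['d'],z
def crop(tag,u0,v0,u1,v1,k,out):
    im=cv2.imread(f"pics/{tag}.png")[v0:v1,u0:u1]
    im=cv2.resize(im,None,fx=k,fy=k,interpolation=cv2.INTER_CUBIC)
    for u in range((u0//10+1)*10,u1,10):
        cv2.line(im,((u-u0)*k,0),((u-u0)*k,8 if u%50 else 20),(255,255,0),1)
        if u%20==0: cv2.putText(im,str(u),((u-u0)*k-12,30),0,.4,(255,255,0),1)
    for v in range((v0//10+1)*10,v1,10):
        cv2.line(im,(0,(v-v0)*k),(8,(v-v0)*k),(255,255,0),1)
        if v%20==0: cv2.putText(im,str(v),(10,(v-v0)*k+4),0,.4,(255,255,0),1)
    cv2.imwrite(f"pics/{out}.png",im)
def ray(c,u,v):
    d=np.array([(u-c['cx'])/c['fx'],(v-c['cy'])/c['fy'],1]); R=c['R'];
    return -R.T@c['t'], R.T@d
def atz(c,u,v,z):
    o,d=ray(c,u,v); return o+d*(z-o[2])/d[2]
def dep(c,D,u,v):
    o,d=ray(c,u,v); return o+d*D[int(round(v)),int(round(u))]
def tri(c1,p1,c2,p2):
    o1,d1=ray(c1,*p1);o2,d2=ray(c2,*p2);d1/=np.linalg.norm(d1);d2/=np.linalg.norm(d2)
    s=np.linalg.lstsq(np.c_[d1,-d2],o2-o1,rcond=None)[0]
    a=o1+s[0]*d1;b=o2+s[1]*d2
    return (a+b)/2,np.linalg.norm(a-b)
def pix(c,X):
    q=c['R']@np.asarray(X)+c['t']; return np.array([c['fx']*q[0]/q[2]+c['cx'],c['fy']*q[1]/q[2]+c['cy']])
def tool(rel_target=None,yaw=None):
    """print pose & shift in tool axes (mm) to a world TCP target"""
    s=monitor.get_state(); q=s['orientation']; R=Rot.from_quat([q[1],q[2],q[3],q[0]]).as_matrix()
    print('t',s['clock'],'tcp',s['tcp_pos'],'gap',s['finger_gap'],'F',s['wrist_force']);print('x',R[:,0],'y',R[:,1],'z',R[:,2], 'jyaw',np.degrees(np.arctan2(R[1,0],R[0,0])))
    if rel_target is not None: print('shift mm',1000*R.T@(np.asarray(rel_target)-s['tcp_pos']))
    return s,R
E
python3 - <<'E'
from h import *
import shutil
for n in ["scene","top"]:
    cap(n,n+"A")
crop("topA",375,190,525,310,5,"c1")
crop("topA",220,180,340,320,5,"c2")
crop("sceneA",170,170,300,270,6,"c3")
crop("sceneA",320,230,450,350,6,"c4")
E
```

```text
(no output)
```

View pics/c1.png

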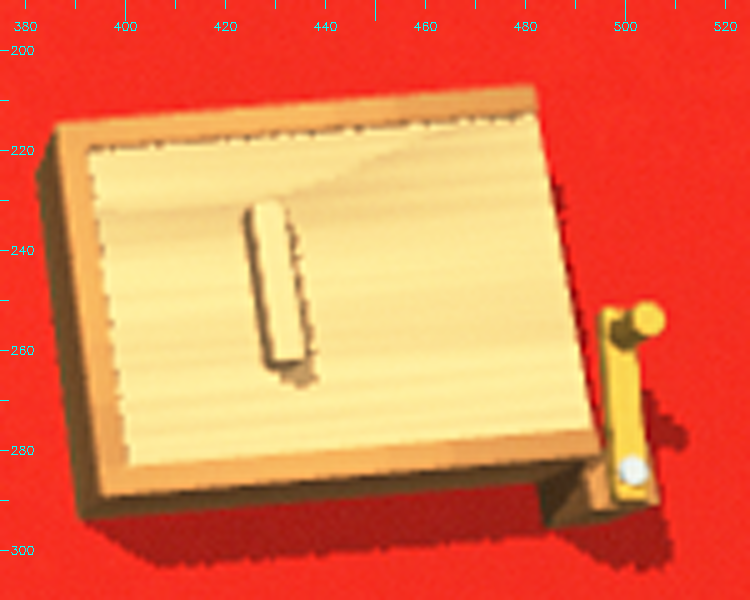

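View pics/c2.png

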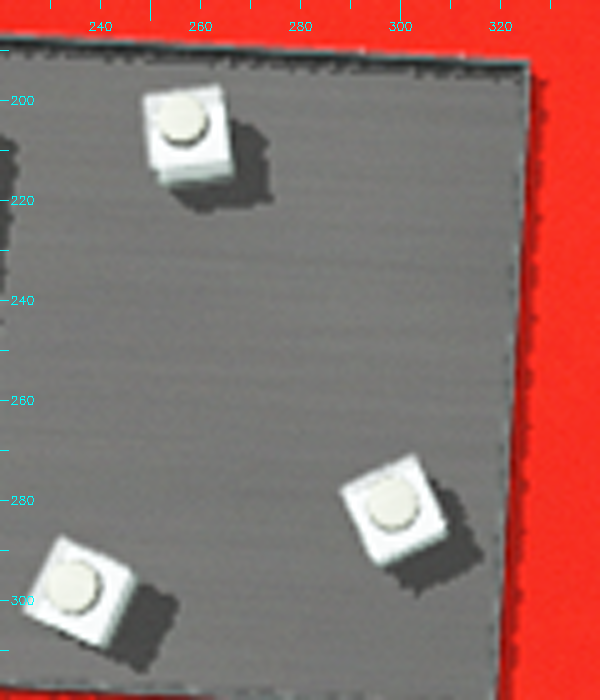

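View pics/c3.png

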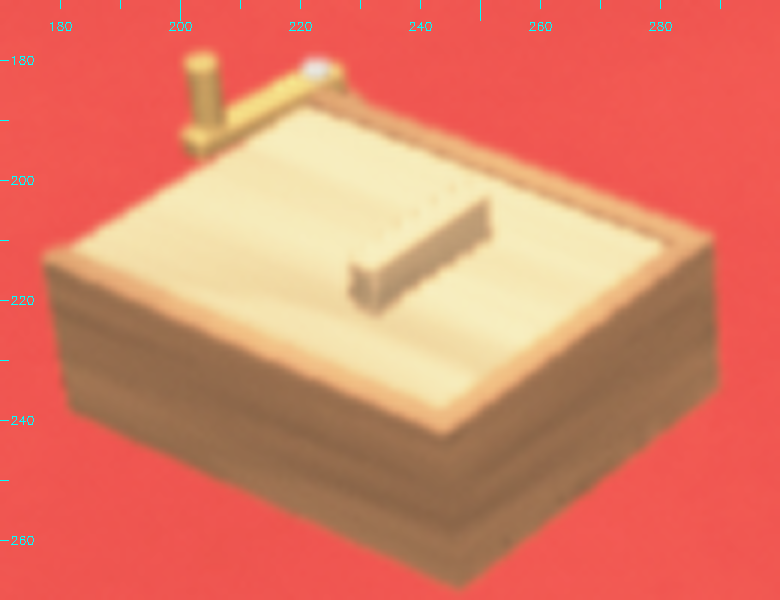

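View pics/c4.png

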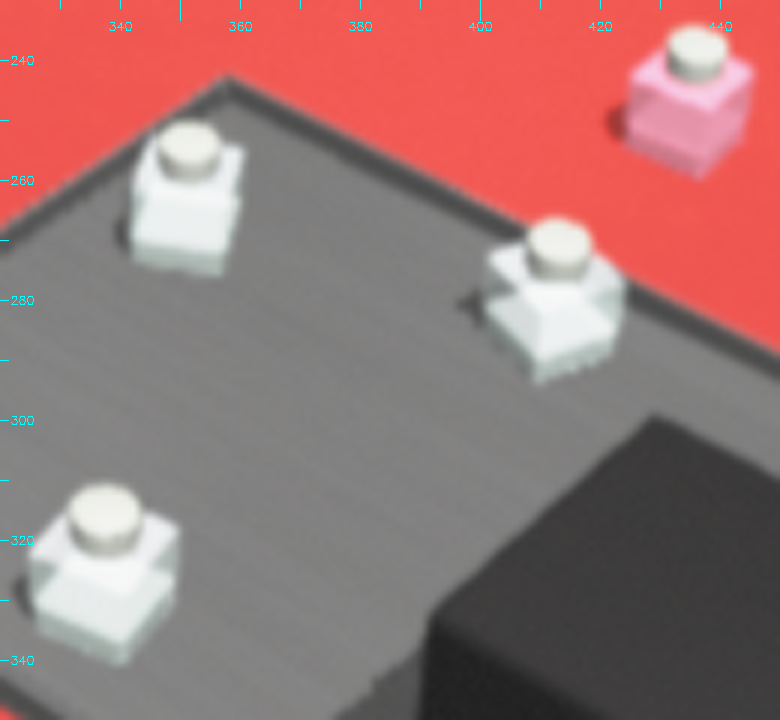

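Run:
```python
from h import *
_,dt,ct=load("topA");_,ds,cs=load("sceneA")
P={'case++':((386,214.5),(244,242.5)),'case-+':((397,289.3),(289,209.5)),'case+-':((482,207),(177.5,212.5)),
'ribctr_top':((428.5,245.5),(242.0,208)),'post':((504.7,254),(203.3,180)),'pivot':((501.5,284),(222.3,181.5)),
'va':((256.3,203.8),(337.2,315)),'vb':((298.3,280.2),(351.5,254.5)),'vc':((234.8,297.2),(412.8,270))}
for k,(a,b) in P.items():
    print(k,*tri(ct,a,cs,b),'topdepth',dep(ct,dt,*a),'scene',dep(cs,ds,*b))
# tray corners
for a in [(326.3,192),(319.5,322),(124,311)]: print('tray',atz(ct,*a,.014))
# vial body top corners at z=33mm
for k,pts in {'va':[(248.5,199),(264,197),(266.5,214),(251.5,216.5)],'vb':[(288,278.5),(303,271),(309,285.5),(296.5,293)],'vc':[(232.5,287),(247,294.5),(241,309),(225.5,302)]}.items():
    q=np.array([atz(ct,*p,.033) for p in pts]); print(k,q.mean(0)[:2],'edges',[(round(float(1000*np.hypot(*e[:2]))),round(float(np.degrees(np.arctan2(e[1],e[0]))%90),1)) for e in np.roll(q,-1,0)-q])
```

```text
case++ [ 0.647  -0.0695  0.0619] 0.0003321485458324501 topdepth [ 0.6689 -0.0758 -0.002 ] scene [ 0.6476 -0.0682  0.0629]
case-+ [ 0.5101 -0.1052  0.0612] 0.002038050419847639 topdepth [ 0.5112 -0.1062  0.0591] scene [ 0.4506 -0.18    0.0009]
case+- [ 0.688  -0.2443  0.0635] 0.0016691055025783888 topdepth [ 0.7137 -0.2647 -0.0002] scene [ 0.6885 -0.2414  0.0647]
ribctr_top [ 0.5942 -0.1495  0.0793] 0.0018294445228647764 topdepth [ 0.5937 -0.1493  0.0836] scene [ 0.5945 -0.1475  0.0801]
post [ 0.5979 -0.2829  0.0885] 0.0009590541806266282 topdepth [ 0.5966 -0.2813  0.0917] scene [ 0.6003 -0.2794  0.091 ]
pivot [ 0.5488 -0.2892  0.0639] 0.0006313663639525054 topdepth [ 0.5482 -0.2883  0.0657] scene [ 0.5523 -0.2839  0.0675]
va [0.6371 0.1774 0.0422] 0.0003452782361647213 topdepth [0.6361 0.177  0.0449] scene [0.6393 0.1794 0.045 ]
vb [0.5028 0.0732 0.0413] 0.000501572886262499 topdepth [0.5026 0.0728 0.044 ] scene [0.5057 0.0763 0.0444]
vc [0.4538 0.1825 0.0425] 0.0005175530007061611 topdepth [0.454  0.1823 0.0423] scene [0.4554 0.184  0.0443]
tray [0.692  0.0494 0.014 ]
tray [0.4359 0.023  0.014 ]
tray [0.3994 0.3884 0.014 ]
va [0.6347 0.1758] edges [(30, 16.6), (35, 18.5), (29, 18.8), (36, 20.3)]
vb [0.5013 0.0716] edges [(31, 35.9), (30, 31.5), (27, 40.1), (32, 39.7)]
vc [0.4539 0.1808] edges [(31, 71.9), (28, 78.4), (32, 75.1), (30, 76.3)]
```

>>> {"name": "drive_tool", "arguments": {
  "plan": "1 -41 0 -46 0 0 0;1 -41 0 -46 0 0 0;1 -41 0 -46 0 0 0;1 -41 0 -46 0 0 0;1 -41 0 -46 0 0 0;1 -41 0 -46 0 0 0;1 -41 0 -46 0 0 0;1 -41 0 -46 0 0 0"
}}

```text
clock: 1.25
tcp_pos: [0.4381, 0.0857, 0.2525]
orientation: [-0.584, 0.585, 0.399, -0.396]
wrist_force: [0.4, 0.2, 0.1]
finger_gap: 0.0852
```

>>> {"name": "drive_tool", "arguments": {
  "plan": "1 -41 0 -46 0 0 0;1 -41 0 -46 0 0 0;1 -41 0 -46 0 0 0;1 -41 0 -46 0 0 0;1 0 0 0 0 -9 0;1 0 0 0 0 -9 0;1 0 0 0 0 -9 0;1 0 0 0 0 -9 0"
}}

```text
clock: 2.25
tcp_pos: [0.5505, -0.1447, 0.2509]
orientation: [-0.429, 0.431, 0.562, -0.56]
wrist_force: [0.8, 0.5, 0.2]
finger_gap: 0.0855
```

Run:
```python
from h import *
s,R=tool(); print(s['joint_pos'])
cap("wrist","wB")
```

```text
t 2.25 tcp [ 0.5505 -0.1447  0.2509] gap 0.08552534429064028 F [0.7638 0.4959 0.1844]
x [-0.2589  0.9659  0.0002] y [ 0.0047  0.0015 -1.    ] z [-0.9659 -0.2589 -0.0049] jyaw 105.00344519787734
[-0.3996  0.2993  0.0209  1.2886  0.0032 -0.6614]
```

View pics/wB.png

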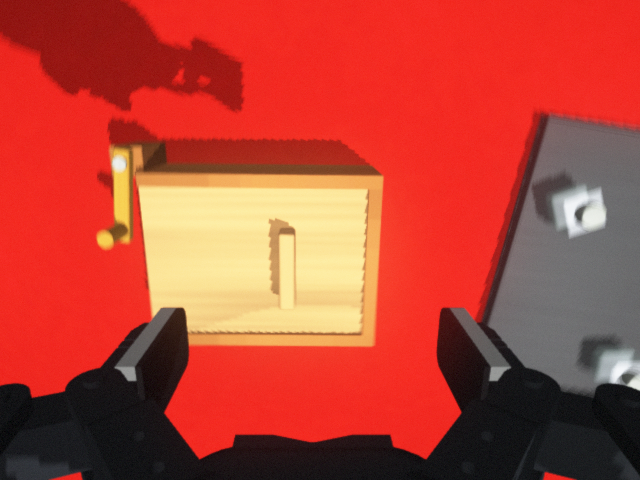

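Run:
```python
from h import *
crop("wB",90,125,240,265,5,"c5"); crop("wB",240,160,400,355,4,"c6")
```

```text
(no output)
```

View pics/c5.png

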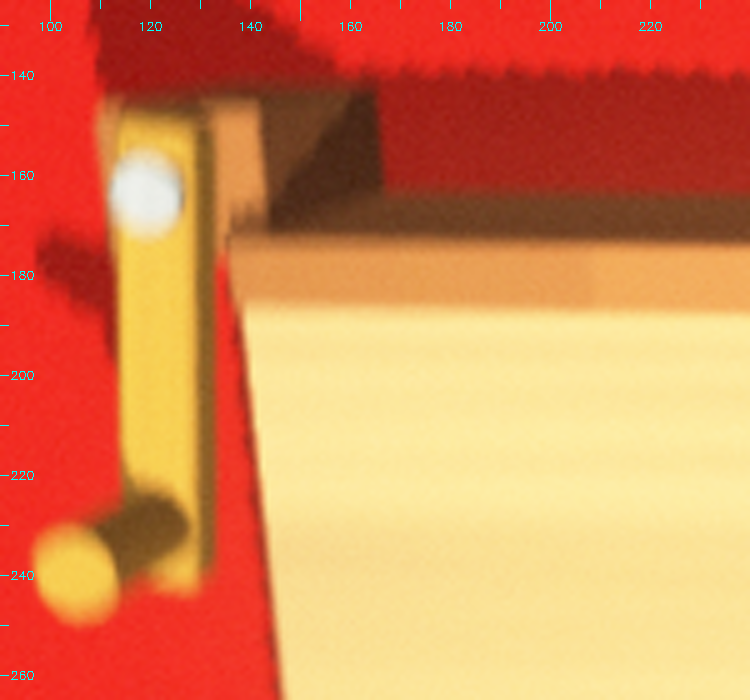

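View pics/c6.png

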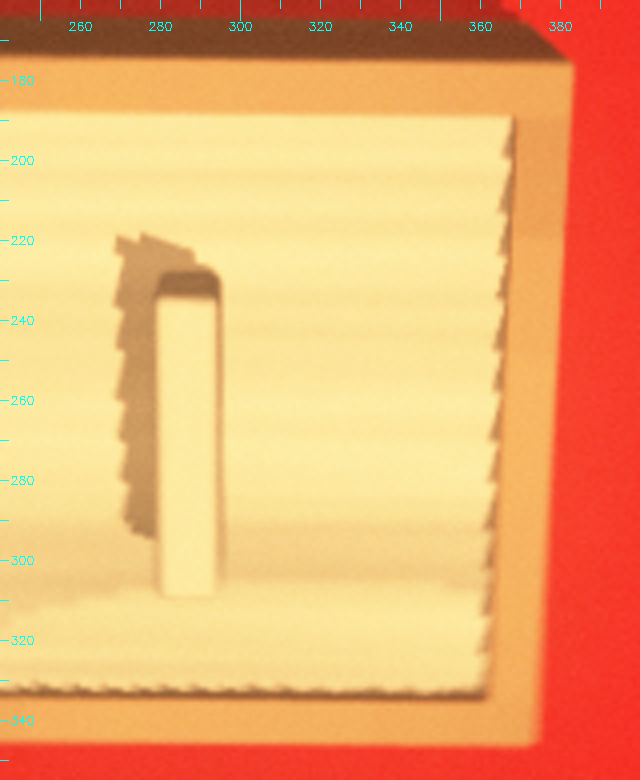

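Run:
```python
from h import *
_,dw,cw=load("wB");_,dt,ct=load("topA");_,ds,cs=load("sceneA")
Z=lambda u,v,z:atz(cw,u,v,z)[:2]
c={'-+':Z(383,175.8,.064),'++':Z(374.5,346,.064),'--':Z(136.5,172,.064)}
for k,v in c.items(): print(k,v)
a=c['++']-c['-+'];b=c['-+']-c['--']
print('yawx',np.degrees(np.arctan2(a[1],a[0])),np.hypot(*a),'yawy',np.degrees(np.arctan2(b[1],b[0]))-90,np.hypot(*b))
print('ctr',(c['++']+c['--'])/2)
rib=np.array([Z(*p,.081) for p in [(279.5,234),(294.5,234),(294,308.5),(280.5,309)]]); print('rib',rib.mean(0), rib)
print('pivot',Z(119.5,164,.064),'post',Z(105.5,240,.090),'tri post',tri(cw,(105.5,240),cs,(203.3,180)),tri(cw,(105.5,240),ct,(504.7,254)))
print('tri rib', tri(cw,(287,271),ct,(428.5,245.5)))
```

```text
-+ [ 0.5111 -0.1015]
++ [ 0.6462 -0.0656]
-- [ 0.5547 -0.2748]
yawx 14.877670747921893 0.13971100056836214 yawy 14.112594602439103 0.17864440741070836
ctr [ 0.6004 -0.1702]
rib [ 0.5953 -0.1512] [[ 0.5682 -0.1636]
 [ 0.5654 -0.1533]
 [ 0.6222 -0.1392]
 [ 0.6252 -0.1489]]
pivot [ 0.5521 -0.2874] post [ 0.601  -0.2793] tri post (array([ 0.6005, -0.2788,  0.0913]), np.float64(0.00015497914782002282)) (array([ 0.591 , -0.2718,  0.1127]), np.float64(0.003581268875162859))
tri rib (array([ 0.5965, -0.1513,  0.0746]), np.float64(0.0005130887092351448))
```

>>> {"name": "drive_tool", "arguments": {
  "plan": "-0.3 -47 17 -4 0 0 0;-0.3 -47 17 -4 0 0 0;-0.3 -47 17 -4 0 0 0;-0.3 0 0 0 0 0 0;-0.3 0 0 0 0 0 0"
}}

```text
clock: 2.92
tcp_pos: [0.6009, -0.28, 0.1984]
orientation: [-0.43, 0.432, 0.562, -0.558]
wrist_force: [-0.2, -0.5, 0.4]
finger_gap: 0.03
```

Run:
```python
from h import *
tool([.600,-.278,.094])
cap("wrist","wC")
```

```text
t 2.925 tcp [ 0.6009 -0.28    0.1984] gap 0.029970234484826833 F [-0.2014 -0.5286  0.3974]
x [-0.2553  0.9668  0.0008] y [ 0.0053  0.0023 -1.    ] z [-0.9668 -0.2553 -0.0057] jyaw 104.79406907234791
shift mm [  2.0286 104.4113   0.9371]
```

View pics/wC.png

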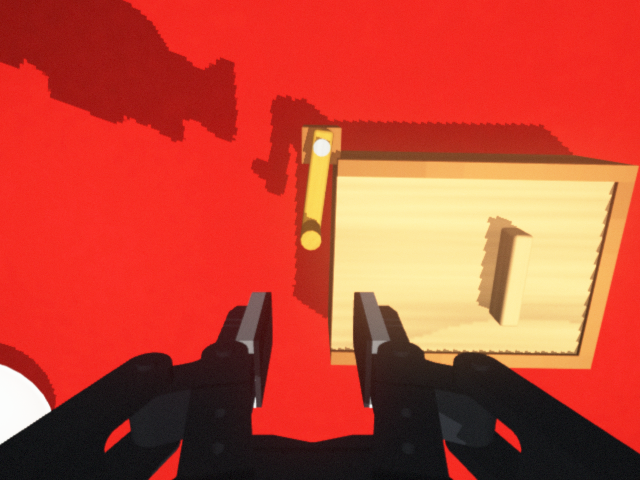

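Run:
```python
from h import *
_,dw,cw=load("wC");_,_,cb=load("wB")
print('pivot',atz(cw,321.5,147,.064),'post',atz(cw,311,240,.090), tri(cw,(311,240),cb,(105.5,240)))
for k,(u,v) in {'-+':(637,167),'++':(592,369),'--':(337,159)}.items(): print(k,atz(cw,u,v,.064))
```

```text
pivot [ 0.5495 -0.2873  0.064 ] post [ 0.5989 -0.2806  0.09  ] (array([ 0.6005, -0.2802,  0.0883]), np.float64(0.002274793702723108))
-+ [ 0.5126 -0.1016  0.064 ]
++ [ 0.6474 -0.0665  0.064 ]
-- [ 0.5539 -0.2765  0.064 ]
```

>>> {"name": "drive_tool", "arguments": {
  "plan": "-0.3 0 50 0 0 0 0;-0.3 0 50 0 0 0 0;-0.3 0 3 0 0 0 0"
}}

```text
clock: 3.35
tcp_pos: [0.6029, -0.2771, 0.0979]
orientation: [-0.428, 0.434, 0.563, -0.559]
wrist_force: [-0.4, 1.0, -0.7]
finger_gap: 0.0299
```

Run:
```python
from h import *
s,R=tool([.600,-.278,.094])
# arc plan: per-row 10deg tool-turn about +y, tcp along arc
p=s['tcp_pos'];piv=np.array([.5505,-.287])
r=p[:2]-piv;print(np.hypot(*r),np.degrees(np.arctan2(r[1],r[0])))
cap("wrist","wD")
```

```text
t 3.35 tcp [ 0.6029 -0.2771  0.0979] gap 0.02990793553988728 F [-0.3779  0.9508 -0.6689]
x [-0.2573  0.9663 -0.0038] y [ 0.0107 -0.001  -0.9999] z [-0.9663 -0.2573 -0.0101] jyaw 104.90861454240374
shift mm [-0.1249  3.8212  3.0284]
0.05328179639634381 10.712237886857142
```

View pics/wD.png

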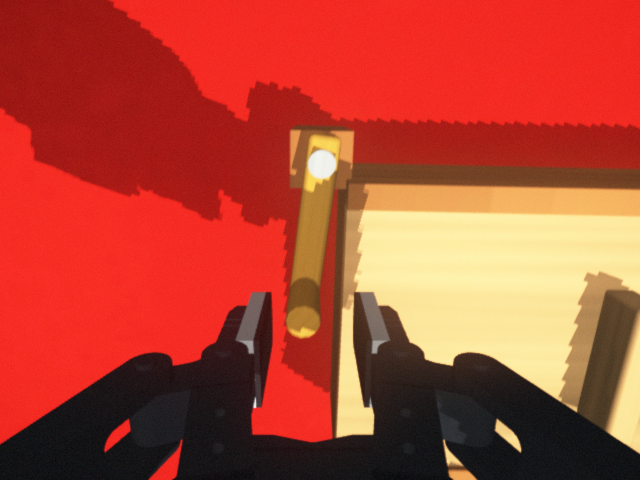

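Run:
```python
from h import *
_,dw,cw=load("wD")
s=monitor.get_state();p=s['tcp_pos']
print(pix(cw,[p[0],p[1],.09]),atz(cw,303,322,.09),p, atz(cw,322,163,.064))
```

```text
[307.613  335.8475] [ 0.5995 -0.2807  0.09  ] [ 0.6042 -0.2779  0.1001] [ 0.5497 -0.2872  0.064 ]
```

>>> {"name": "drive_tool", "arguments": {
  "plan": "-0.5 0 4 3 0 0 0;-0.5 -8.7 0 1 0 10 0;-0.5 -8.7 0 1 0 10 0;-0.5 -8.7 0 1 0 10 0;-0.5 -8.7 0 1 0 10 0;-0.5 -8.7 0 1 0 10 0"
}}

```text
clock: 4.15
tcp_pos: [0.5978, -0.3208, 0.1112]
orientation: [-0.623, 0.639, 0.326, -0.31]
wrist_force: [-0.1, 0.2, 0.1]
finger_gap: 0.0215
```

```bash
cat > arc.py <<'E'
from h import *
s,R=tool()
p=s['tcp_pos'];piv=np.array([.5500,-.287])
r=p[:2]-piv;print('rad',np.hypot(*r),'ang',np.degrees(np.arctan2(r[1],r[0])),'joint~',np.radians(14.5-np.degrees(np.arctan2(r[1],r[0]))), 'toolyaw-90',np.degrees(np.arctan2(R[1,0],R[0,0]))-90)
E
python3 arc.py
```

```text
t 4.15 tcp [ 0.5978 -0.3208  0.1112] gap 0.02145616358165761 F [-0.1242  0.2412  0.1032]
x [0.5944 0.8041 0.0099] y [ 0.0302 -0.01   -0.9995] z [-0.8036  0.5944 -0.0302] jyaw 53.5274162493757
rad 0.0585596729219916 ang -35.2897588176462 joint~ 0.8689952251418052 toolyaw-90 -36.4725837506243
```

Run:
```python
from h import *
cap("wrist","wE"); cap("top","tE"); crop("tE",375,190,545,330,4,"c7")
```

```text
(no output)
```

View pics/wE.png

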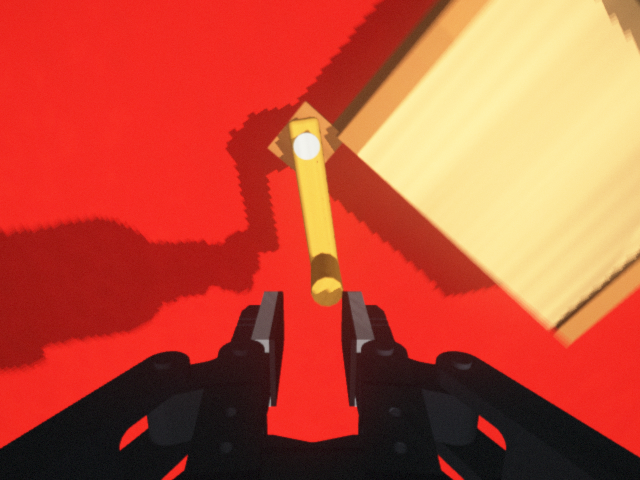

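View pics/c7.png

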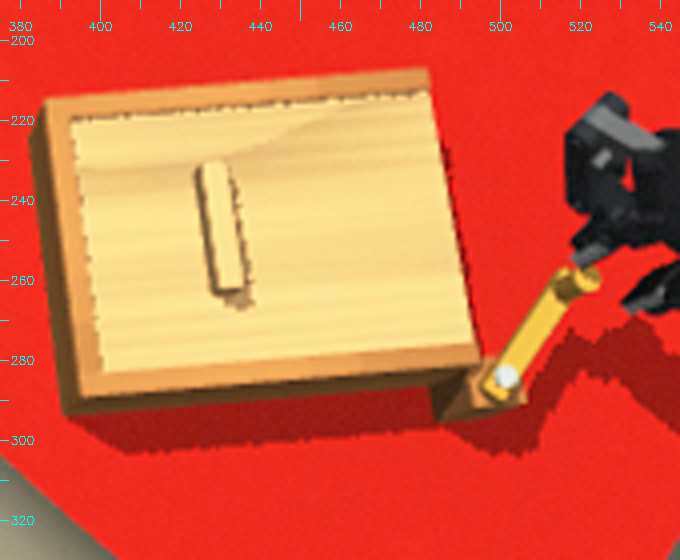

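>>> {"name": "drive_tool", "arguments": {
  "plan": "-0.5 0 12 5 1.7 0 0.5;-0.5 0 8 4 0 0 0;-0.5 0 0 0 0 0 0"
}}

```text
clock: 4.62
tcp_pos: [0.5915, -0.3162, 0.0922]
orientation: [-0.629, 0.631, 0.322, -0.322]
wrist_force: [0.5, -0.2, -0.2]
finger_gap: 0.0215
```

```bash
python3 arc.py
```

```text
t 4.625 tcp [ 0.5915 -0.3162  0.0922] gap 0.0214616789318486 F [ 0.5045 -0.2014 -0.1902]
x [ 0.5856  0.8106 -0.0004] y [ 0.002  -0.0019 -1.    ] z [-0.8106  0.5856 -0.0027] jyaw 54.15697416648036
rad 0.05068795421315558 ang -35.116424774853435 joint~ 0.8659699753892787 toolyaw-90 -35.84302583351964
```

>>> {"name": "drive_tool", "arguments": {
  "plan": "-0.5 -8.7 2 2.5 0 10 0;-0.5 -8.7 2 2.5 0 10 0;-0.5 -8.7 2 2.5 0 10 0;-0.5 0 0 0 0 0 0"
}}

```text
clock: 5.12
tcp_pos: [0.5694, -0.328, 0.0861]
orientation: [-0.691, 0.693, 0.147, -0.143]
wrist_force: [-0.6, -0.2, 0.8]
finger_gap: 0.0212
```

```bash
python3 arc.py
```

```text
t 5.125 tcp [ 0.5694 -0.328   0.0861] gap 0.02120763654005841 F [-0.5594 -0.2255  0.7644]
x [0.9161 0.4009 0.0041] y [ 0.0053 -0.0019 -1.    ] z [-0.4009  0.9161 -0.0039] jyaw 23.637559041535937
rad 0.04534573061663875 ang -64.73740727520847 joint~ 1.3829536476960964 toolyaw-90 -66.36244095846406
```

>>> {"name": "drive_tool", "arguments": {
  "plan": "-0.5 -8.7 -4 -3 0 10 0;-0.5 -8.7 -1 1 0 10 0;-0.5 0 0 0 0 0 0"
}}

```text
clock: 5.5
tcp_pos: [0.5547, -0.3345, 0.0907]
orientation: [-0.706, 0.707, 0.026, -0.022]
wrist_force: [-0.4, 0.2, 0.3]
finger_gap: 0.0212
```

```bash
python3 arc.py
python3 - <<'E'
from h import *
cap("wrist","wF"); cap("top","tF"); crop("tF",375,190,545,330,4,"c8")
E
```

```text
t 5.5 tcp [ 0.5547 -0.3345  0.0907] gap 0.021180668157493646 F [-0.4053  0.1697  0.2572]
x [0.9977 0.0677 0.0056] y [ 0.0057 -0.001  -1.    ] z [-0.0677  0.9977 -0.0014] jyaw 3.8800048894244497
rad 0.047711744206646964 ang -84.35206713516155 joint~ 1.7252940439110476 toolyaw-90 -86.11999511057554
```

View pics/c8.png

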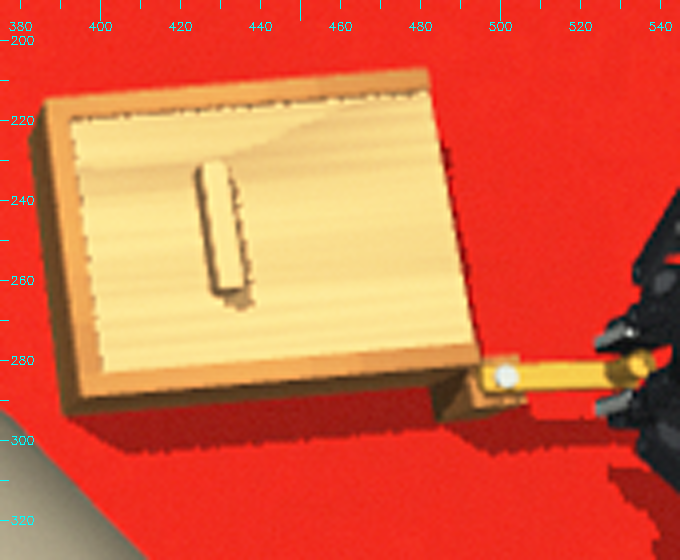

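View pics/wF.png

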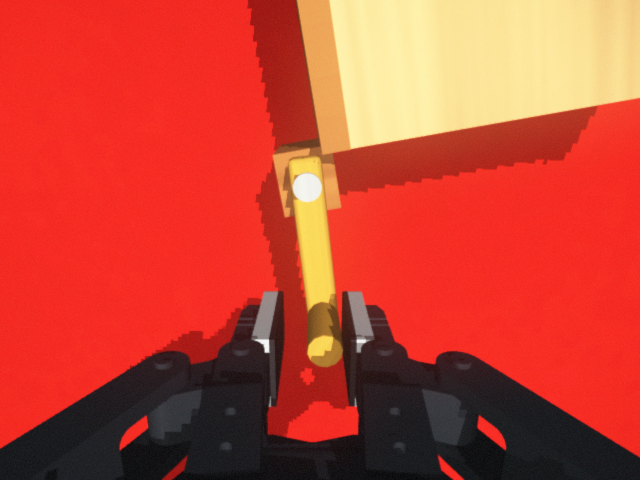

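Run:
```python
from h import *
_,dw,cw=load("wF");_,_,ct=load("tF")
a=atz(cw,324.5,351,.09);b=atz(cw,307,187,.064);print(a,b,14.5-np.degrees(np.arctan2(a[1]-b[1],a[0]-b[0])))
a=atz(ct,535.2,280.7,.09);b=atz(ct,501.5,284,.064);print(a,b,14.5-np.degrees(np.arctan2(a[1]-b[1],a[0]-b[0])))
```

```text
[ 0.5586 -0.3362  0.09  ] [ 0.5496 -0.2876  0.064 ] 94.0693451848015
[ 0.5576 -0.3368  0.09  ] [ 0.5486 -0.289   0.064 ] 93.7981406864877
```

>>> {"name": "drive_tool", "arguments": {
  "plan": "-0.5 0 -45 0 0 0 0;-0.5 0 -45 0 0 0 0;0 0 0 0 0 -10.6 0;0 0 0 0 0 -10.6 0;0 0 0 0 0 -10.6 0;0 0 0 0 0 -10.6 0;0 0 0 0 0 -10.6 0;0 0 0 0 0 -10.6 0"
}}

```text
clock: 6.6
tcp_pos: [0.5564, -0.3316, 0.182]
orientation: [-0.582, 0.582, 0.403, -0.401]
wrist_force: [0.1, -0.2, -0.5]
finger_gap: 0.0428
```

>>> {"name": "drive_tool", "arguments": {
  "plan": "0 0 0 0 0 -10.6 0;0 0 0 0 0 -10.6 0;0 0 0 0 0 -10.6 0;0 0 0 0 0 -6 0"
}}

```text
clock: 7.1
tcp_pos: [0.5572, -0.3302, 0.181]
orientation: [-0.416, 0.415, 0.573, -0.571]
wrist_force: [-0.9, -0.4, 0.3]
finger_gap: 0.0427
```

Run:
```python
from h import *
tool([.595,-.1515,.13])
```

```text
t 7.1 tcp [ 0.5572 -0.3302  0.181 ] gap 0.042744985335238454 F [-0.9016 -0.3743  0.2759]
x [-0.3082  0.9513  0.0026] y [ 0.0006  0.0029 -1.    ] z [-0.9513 -0.3082 -0.0014] jyaw 107.95108521501899
shift mm [158.2398  51.5046 -90.9256]
```

>>> {"name": "drive_tool", "arguments": {
  "plan": "0 53 0 -30 0 0 0;0 53 0 -30 0 0 0;0 53 0 -30 0 0 0;0 0 0 0 0 3.5 0;0 0 0 0 0 0 0"
}}

```text
clock: 7.72
tcp_pos: [0.5953, -0.1452, 0.1803]
orientation: [-0.428, 0.427, 0.564, -0.562]
wrist_force: [-0.5, -0.7, 1.2]
finger_gap: 0.0426
```

Run:
```python
from h import *
tool([.595,-.1515,.085])
cap("wrist","wG")
```

```text
t 7.725 tcp [ 0.5953 -0.1452  0.1803] gap 0.0426065863921917 F [-0.5215 -0.667   1.1801]
x [-0.2684  0.9633  0.0032] y [-0.0001  0.0033 -1.    ] z [-0.9633 -0.2684 -0.0007] jyaw 105.56666996422592
shift mm [-6.3271 95.2302  2.0395]
```

View pics/wG.png

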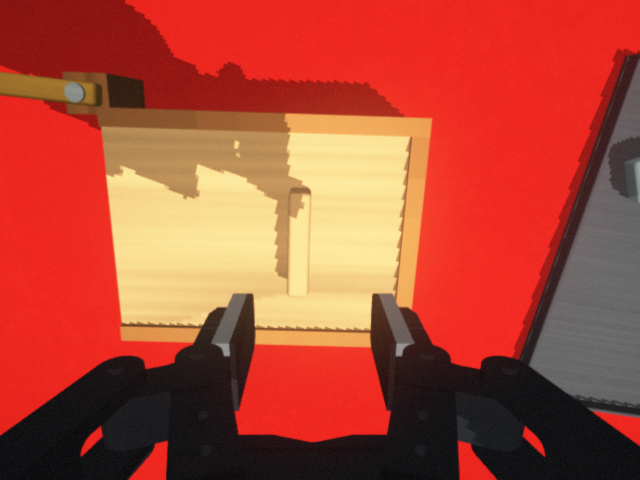

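Run:
```python
from h import *
_,dw,cw=load("wG"); _,_,cb=load("wB")
q=np.array([atz(cw,*p,.081)[:2] for p in [(289.5,193),(310,193),(308,296),(288.5,296)]]);print(q.mean(0));e=q[3]-q[0];print(np.degrees(np.arctan2(e[1],e[0])))
print(tri(cw,(299,244.5),cb,(287,271)))
e=atz(cw,417,347,.064)-atz(cw,431,119,.064);print(np.degrees(np.arctan2(e[1],e[0])))
e=-atz(cw,121,340,.064)+atz(cw,417,347,.064);print(np.degrees(np.arctan2(e[1],e[0]))-90)
tool([*q.mean(0),.087])
```

```text
[ 0.5953 -0.1519]
14.133922407863455
(array([ 0.595 , -0.1518,  0.079 ]), np.float64(0.0005125792829033735))
16.44246081593557
13.924256690561919
t 7.775 tcp [ 0.5952 -0.1453  0.1802] gap 0.04288350668462834 F [0.0198 0.3609 0.2339]
x [-0.268   0.9634  0.0036] y [-0.0001  0.0037 -1.    ] z [-0.9634 -0.268  -0.0009] jyaw 105.54266454527787
shift mm [-6.6984 93.2228  1.7388]
```

>>> {"name": "drive_tool", "arguments": {
  "plan": "0 -6.7 30 1.5 0 1.2 0;0 0 40 0 0 0 0;0 0 20 0 0 0 0;0 0 0 0 0 0 0"
}}

```text
clock: 8.28
tcp_pos: [0.5962, -0.1555, 0.0885]
orientation: [-0.432, 0.432, 0.561, -0.558]
wrist_force: [0.3, -0.3, 0.3]
finger_gap: 0.0424
```

Run:
```python
from h import *
tool([.5953,-.1519,.087])
```

```text
t 8.275 tcp [ 0.5962 -0.1555  0.0885] gap 0.04242842862825578 F [ 0.3283 -0.3185  0.2936]
x [-0.2527  0.9676  0.0023] y [ 0.0017  0.0028 -1.    ] z [-0.9676 -0.2526 -0.0023] jyaw 104.63443984294346
shift mm [ 3.7233  1.5158 -0.0732]
```

>>> {"name": "drive_tool", "arguments": {
  "plan": "0 3.5 1 0 0 0 0;-1 0 0 0 0 0 0;-1 0 0 0 0 0 0;-1 0 0 0 0 0 0;-1 0 0 0 0 0 0",
  "grip_force": 30
}}

```text
clock: 8.9
tcp_pos: [0.5965, -0.1535, 0.0901]
orientation: [-0.431, 0.433, 0.561, -0.558]
wrist_force: [1.3, -0.6, -3.4]
finger_gap: 0.0112
```

>>> {"name": "drive_tool", "arguments": {
  "plan": "-1 -25 0 0 0 0 0;-1 -25 0 0 0 0 0;-1 -25 0 0 0 0 0;-1 0 0 0 0 0 0"
}}

```text
clock: 9.4
tcp_pos: [0.6148, -0.2283, 0.0901]
orientation: [-0.432, 0.432, 0.561, -0.558]
wrist_force: [0.9, -1.1, -2.1]
finger_gap: 0.0109
```

```bash
cat > cov.py <<'E'
from h import *
s,R=tool()
yc=np.array([-np.sin(np.radians(14.3)),np.cos(np.radians(14.3))]);xc=np.array([yc[1],-yc[0]])
d=s['tcp_pos'][:2]-np.array([.5953,-.1519]);print('cover~',-d@yc,'lateral',d@xc)
E
python3 cov.py
```

```text
t 9.4 tcp [ 0.6148 -0.2283  0.0901] gap 0.010921873938535175 F [ 0.893  -1.1428 -2.0893]
x [-0.2525  0.9676  0.0025] y [ 0.0022  0.0031 -1.    ] z [-0.9676 -0.2524 -0.003 ] jyaw 104.62285879894928
cover~ 0.07881155229392452 lateral 1.4890253448937996e-06
```

>>> {"name": "drive_tool", "arguments": {
  "plan": "-1 -25 0 0 0 0 0;-1 -25 0 0 0 0 0;-1 -16 0 0 0 0 0;-1 -4 0 0 0 0 0;-1 0 0 0 0 0 0"
}}

```text
clock: 10.02
tcp_pos: [0.6309, -0.294, 0.0901]
orientation: [-0.434, 0.43, 0.562, -0.558]
wrist_force: [-1.1, 0.6, 0.2]
finger_gap: 0.0112
```

```bash
python3 cov.py
```

```text
t 10.025 tcp [ 0.6309 -0.294   0.0901] gap 0.011173560837774554 F [-1.0665  0.5578  0.1907]
x [-0.2539  0.9672  0.0077] y [-0.0016  0.0075 -1.    ] z [-0.9672 -0.2539 -0.0004] jyaw 104.70695167372952
cover~ 0.14643941257788057 lateral -0.0006291692815471035
```

>>> {"name": "drive_tool", "arguments": {
  "plan": "0 0 0 0 0 0 0;0 0 0 0 0 0 0;0 0 -45 0 0 0 0;0 0 -60 0 0 0 0;0 0 -60 0 0 0 0"
}}

```text
clock: 10.65
tcp_pos: [0.6296, -0.2914, 0.2529]
orientation: [-0.436, 0.425, 0.562, -0.559]
wrist_force: [2.1, -0.5, 0.8]
finger_gap: 0.0427
```

Run:
```python
from h import *
tool([.54,.03,.25])
cap("top","tH")
```

```text
t 10.65 tcp [ 0.6296 -0.2914  0.2529] gap 0.04266297011883981 F [ 2.065  -0.5014  0.7987]
x [-0.2584  0.9659  0.0149] y [-0.0099  0.0128 -0.9999] z [-0.966  -0.2586  0.0063] jyaw 104.97914271630631
shift mm [333.5795   7.9068   3.46  ]
```

View pics/tH.png

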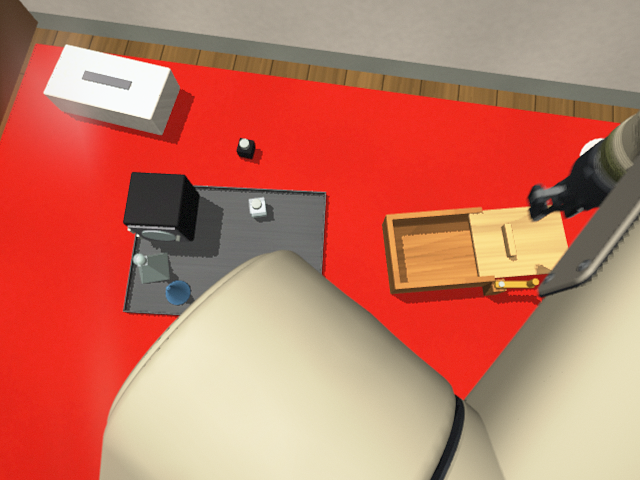

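>>> {"name": "drive_tool", "arguments": {
  "plan": "0.2 57 0 -14 -0.4 0 0.9;0.2 57 0 -14 0 0 0;0.2 57 0 -14 0 0 0;0.2 57 0 -14 0 0 0;0.2 57 0 -14 0 0 0;0.2 57 0 -14 0 0 0;0.2 57 0 -14 0 0 0;0.2 0 0 0 0 0 0"
}}

```text
clock: 11.7
tcp_pos: [0.6262, 0.1306, 0.264]
orientation: [-0.419, 0.441, 0.564, -0.558]
wrist_force: [-0.0, 0.2, 0.3]
finger_gap: 0.0514
```

Run:
```python
from h import *
tool()
cap("wrist","wI")
```

```text
t 11.7 tcp [0.6262 0.1306 0.264 ] gap 0.05136284519308321 F [-0.0077  0.2357  0.345 ]
x [-0.2608  0.9652 -0.0192] y [ 0.0297 -0.0119 -0.9995] z [-0.9649 -0.2612 -0.0255] jyaw 105.12074072036579
```

View pics/wI.png

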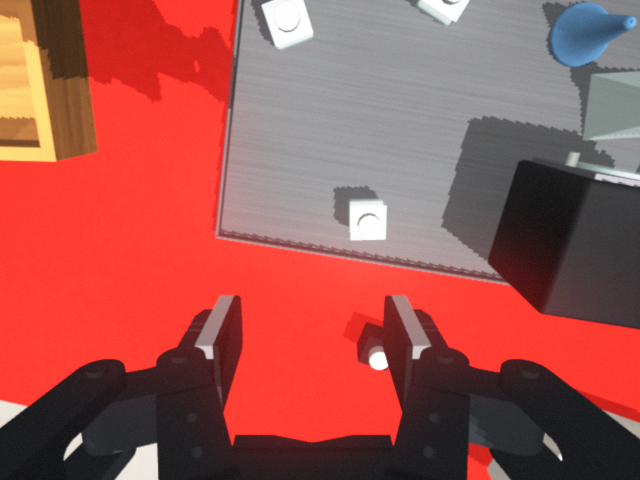

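Run:
```python
from h import *
crop("wI",335,180,405,255,8,"c9")
```

```text
(no output)
```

View pics/c9.png

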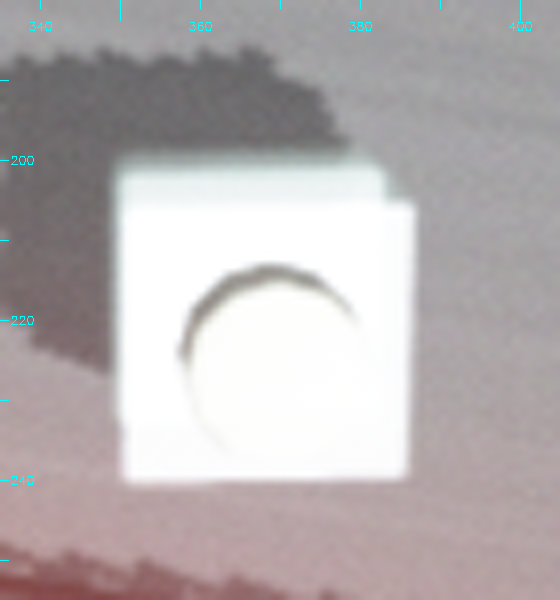

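Run:
```python
from h import *
_,dw,cw=load("wI"); _,_,cb=load("topA")
q=np.array([atz(cw,*p,.033)[:2] for p in [(349.5,206),(386.5,205.5),(386,240),(350.5,240)]]);print('body',q.mean(0))
for e in np.roll(q,-1,0)-q: print(np.hypot(*e),np.degrees(np.arctan2(e[1],e[0]))%90)
print('cap',atz(cw,369.2,226,.045),tri(cw,(369.2,226),cb,(256.3,203.8)))
for p in [(287,20),(452,0)]: print(atz(cw,*p,.045))
tool([*q.mean(0),.15])
```

```text
body [0.6387 0.1794]
0.03120425646198949 16.176119150170408
0.030697649821326844 17.369811238174734
0.030727603004006024 15.476051989244496
0.030336177601396546 18.28901110489295
cap [0.6379 0.1788 0.045 ] (array([0.6452, 0.1835, 0.0164]), np.float64(0.0015084058101338727))
[0.5061 0.0754 0.045 ]
[0.4637 0.1851 0.045 ]
t 11.75 tcp [0.6265 0.1287 0.2641] gap 0.051201372147654876 F [ 0.2255  0.0512 -0.9601]
x [-0.2588  0.9657 -0.02  ] y [ 0.0297 -0.0127 -0.9995] z [-0.9655 -0.2593 -0.0254] jyaw 105.00195838352623
shift mm [ 48.1016 113.7321 -22.0783]
```

>>> {"name": "drive_tool", "arguments": {
  "plan": "0.2 30 35 -11 1.4 -2 -1.1;0.2 18 40 -10 0 0 0;0.2 0 25 0 0 0 0;0.2 0 0 0 0 0 0",
  "grip_force": 25
}}

```text
clock: 12.25
tcp_pos: [0.6371, 0.1771, 0.1627]
orientation: [-0.419, 0.423, 0.568, -0.567]
wrist_force: [-0.8, -0.5, 0.1]
finger_gap: 0.0511
```

Run:
```python
from h import *
tool([.638,.179,.031])
```

```text
t 12.25 tcp [0.6371 0.1771 0.1627] gap 0.051134344447446106 F [-0.773  -0.455   0.1399]
x [-0.2899  0.9571 -0.0033] y [ 0.0052 -0.0018 -1.    ] z [-0.9571 -0.2899 -0.0045] jyaw 106.84991584158858
shift mm [  1.9842 131.6861  -0.8088]
```

Well aligned; descend, then look before closing.

>>> {"name": "drive_tool", "arguments": {
  "plan": "0.2 2 45 -1 0 0 0;0.2 0 45 0 0 0 0;0.2 0 25 0 0 0 0;0.2 0 0 0 0 0 0"
}}

```text
clock: 12.75
tcp_pos: [0.644, 0.1746, 0.0522]
orientation: [-0.418, 0.428, 0.57, -0.563]
wrist_force: [-0.5, 0.3, 0.2]
finger_gap: 0.0511
```

Run:
```python
from h import *
tool([.638,.179,.031])
cap("wrist","wJ")
```

```text
t 12.75 tcp [0.644  0.1746 0.0522] gap 0.05112955387244958 F [-0.4949  0.2937  0.2208]
x [-0.284   0.9588 -0.0056] y [ 0.0162 -0.001  -0.9999] z [-0.9587 -0.2841 -0.0153] jyaw 106.50105068430035
shift mm [ 5.9881 21.0762  4.7937]
```

View pics/wJ.png

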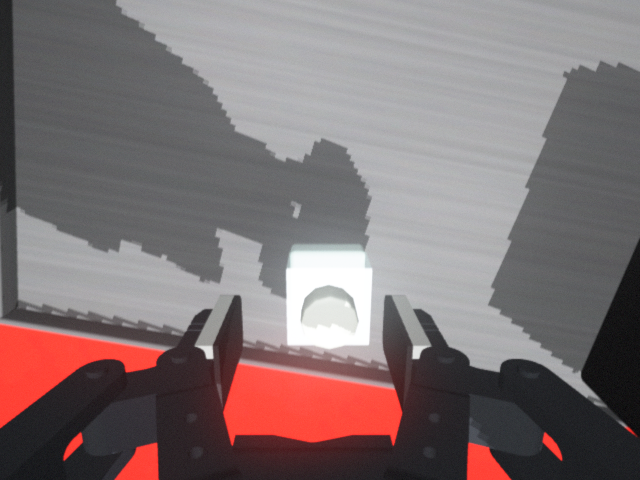

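>>> {"name": "drive_tool", "arguments": {
  "plan": "0.2 6 8 5 0.9 0 -0.3;0.2 0 8 0 0 0 0;0.2 0 3 0 0 0 0;0.2 0 0 0 0 0 0"
}}

```text
clock: 13.3
tcp_pos: [0.6418, 0.1794, 0.0388]
orientation: [-0.421, 0.426, 0.569, -0.564]
wrist_force: [-0.4, -0.6, -0.0]
finger_gap: 0.0511
```

Run:
```python
from h import *
tool([.638,.179,.031])
```

```text
t 13.3 tcp [0.6418 0.1794 0.0388] gap 0.051105751353750284 F [-0.4389 -0.6385 -0.0258]
x [-0.2834  0.959  -0.0016] y [ 0.0092  0.0011 -1.    ] z [-0.959  -0.2834 -0.0091] jyaw 106.46296169105656
shift mm [0.6992 7.7968 3.8296]
```

>>> {"name": "drive_tool", "arguments": {
  "plan": "0.2 0.5 8 4 0 0 0;0.2 0 2 0 0 0 0;-1 0 0 0 0 0 0;-1 0 0 0 0 0 0;-1 0 0 0 0 0 0;-1 0 0 0 0 0 0",
  "grip_force": 25
}}

```text
clock: 14.05
tcp_pos: [0.6377, 0.1788, 0.0283]
orientation: [-0.421, 0.426, 0.569, -0.564]
wrist_force: [-0.9, -0.3, -0.4]
finger_gap: 0.0298
```

Run:
```python
from h import *
tool([.638,.179,.031])
```

```text
t 14.05 tcp [0.6377 0.1788 0.0283] gap 0.02977135517750412 F [-0.8819 -0.331  -0.3504]
x [-0.2836  0.9589 -0.0016] y [ 0.0094  0.0011 -1.    ] z [-0.9589 -0.2836 -0.0093] jyaw 106.47643323210384
shift mm [ 0.0426 -2.6927 -0.3982]
```

>>> {"name": "drive_tool", "arguments": {
  "plan": "-1 0 -57 0 0 0 0;-1 0 -57 0 0 0 0;-1 0 -50 0 0 0 0;-1 -55 0 26 0 0 0;-1 -55 0 26 0 0 0;-1 -55 0 26 0 0 0;-1 -55 0 26 0 0 0;-1 -55 0 26 0 0 0"
}}

```text
clock: 15.05
tcp_pos: [0.5905, -0.1254, 0.197]
orientation: [-0.417, 0.424, 0.571, -0.566]
wrist_force: [1.3, -1.2, -2.1]
finger_gap: 0.0301
```

>>> {"name": "drive_tool", "arguments": {
  "plan": "-1 0 0 0 0 10.5 0;-1 0 0 0 0 10.5 0;-1 0 0 0 0 10.5 0;-1 0 0 0 0 10.5 0;-1 0 0 0 0 10.5 0;-1 0 0 0 0 10.5 0;-1 0 0 0 0 10.5 0;-1 0 0 0 0 10.5 0"
}}

```text
clock: 16.05
tcp_pos: [0.5883, -0.1326, 0.1964]
orientation: [-0.694, 0.696, 0.133, -0.125]
wrist_force: [0.7, -0.3, -0.2]
finger_gap: 0.0297
```

```bash
cat > case.py <<'E'
from h import *
import sys
C=np.array([.6002,-.1713]);a=np.radians(14.3)
def W(x,y): return C+np.array([[np.cos(a),-np.sin(a)],[np.sin(a),np.cos(a)]])@np.array([x,y])/1000
if __name__=="__main__":
    x,y,z=map(float,sys.argv[1:4]); w=W(x,y); print(w)
    s,R=tool([*w,z/1000])
    b,c=R[1,1],R[0,1]
    ax=np.degrees(R.T@np.array([-R[1,1],R[0,1],0])); print('tilt fix rx,rz',ax[0],ax[2])
E
python3 case.py 0 50 33
python3 - <<'E'
from h import *
cap("wrist","wK");cap("scene","sK")
E
```

```text
[ 0.5879 -0.1228]
t 16.05 tcp [ 0.5883 -0.1326  0.1964] gap 0.0296684871230153 F [ 0.7117 -0.2716 -0.2263]
x [0.9335 0.3585 0.0098] y [ 0.0108 -0.0008 -0.9999] z [-0.3585  0.9335 -0.0047] jyaw 21.01181408249829
shift mm [  1.5103 163.3476  10.0304]
tilt fix rx,rz 0.26727282981695577 0.5625785691653921
```

View pics/wK.png

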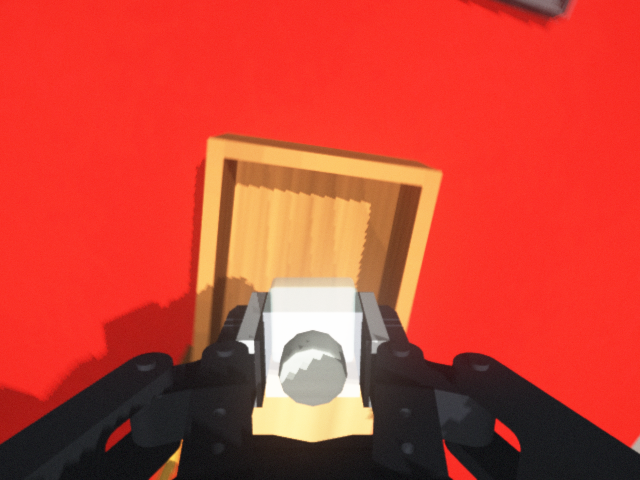

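View pics/sK.png

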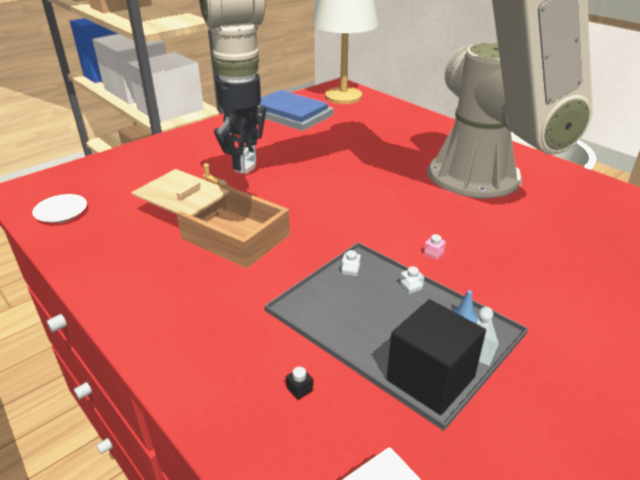

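>>> {"name": "drive_tool", "arguments": {
  "plan": "-1 0 0 0 0.3 6.7 0.6;-1 0 0 0 0 0 0"
}}

```text
clock: 16.4
tcp_pos: [0.5881, -0.1326, 0.1963]
orientation: [0.702, -0.701, -0.092, 0.092]
wrist_force: [0.5, -0.4, -1.6]
finger_gap: 0.0294
```

```bash
python3 case.py 0 50 33
```

```text
[ 0.5879 -0.1228]
t 16.4 tcp [ 0.5881 -0.1326  0.1963] gap 0.029386305793817152 F [ 0.5032 -0.4383 -1.616 ]
x [ 0.9662  0.2579 -0.0008] y [-0.0011  0.001  -1.    ] z [-0.2579  0.9662  0.0013] jyaw 14.945160722356771
shift mm [  2.4163 163.3147   9.2646]
tilt fix rx,rz -0.07396277809328732 -0.047753729709225756
```

>>> {"name": "drive_tool", "arguments": {
  "plan": "-1 2.4 30 9 0 0.6 0;-1 0 45 0 0 0 0;-1 0 40 0 0 0 0;-1 0 0 0 0 0 0"
}}

```text
clock: 16.9
tcp_pos: [0.5892, -0.1233, 0.0801]
orientation: [-0.701, 0.701, 0.096, -0.094]
wrist_force: [-0.7, -0.4, 0.3]
finger_gap: 0.0296
```

```bash
python3 case.py 0 50 33
```

```text
[ 0.5879 -0.1228]
t 16.9 tcp [ 0.5892 -0.1233  0.0801] gap 0.029580135854298906 F [-0.7208 -0.4343  0.251 ]
x [0.9642 0.2653 0.0028] y [ 0.003  -0.0002 -1.    ] z [-0.2653  0.9642 -0.001 ] jyaw 15.382327302128793
shift mm [-1.3319 47.0573  0.8231]
tilt fix rx,rz 0.05863316601126677 0.16125260239303685
```

>>> {"name": "drive_tool", "arguments": {
  "plan": "-1 -1 25 0 0 1 0;-1 0 14 0 0 0 0;-1 0 4 0 0 0 0;-1 0 0 0 0 0 0"
}}

```text
clock: 17.4
tcp_pos: [0.5926, -0.125, 0.0422]
orientation: [-0.7, 0.703, 0.095, -0.087]
wrist_force: [-0.6, -0.7, -1.8]
finger_gap: 0.0294
```

```bash
python3 case.py 0 50 33.5
```

```text
[ 0.5879 -0.1228]
t 17.4 tcp [ 0.5926 -0.125   0.0422] gap 0.029444947244487783 F [-0.5543 -0.727  -1.8085]
x [0.9669 0.255  0.0103] y [ 0.0114 -0.0032 -0.9999] z [-0.2549  0.9669 -0.006 ] jyaw 14.771797532294986
shift mm [-4.1105  8.6754  3.3858]
tilt fix rx,rz 0.3427776632956002 0.587930205226341
```

>>> {"name": "drive_tool", "arguments": {
  "plan": "-1 -4 4 3 0.3 0.5 0.6;-1 0 3 0 0 0 0;-1 0 0 0 0 0 0"
}}

```text
clock: 17.77
tcp_pos: [0.5891, -0.1235, 0.0369]
orientation: [-0.701, 0.702, 0.089, -0.087]
wrist_force: [0.2, 0.2, -2.0]
finger_gap: 0.0297
```

```bash
python3 case.py 0 50 33.5
```

```text
[ 0.5879 -0.1228]
t 17.775 tcp [ 0.5891 -0.1235  0.0369] gap 0.029712852935448945 F [ 0.1556  0.1796 -2.013 ]
x [0.9691 0.2466 0.0019] y [ 0.0024 -0.0017 -1.    ] z [-0.2466  0.9691 -0.0022] jyaw 14.275537658330158
shift mm [-1.0248  3.389   0.9487]
tilt fix rx,rz 0.12746202397369277 0.10898162891361592
```

>>> {"name": "drive_tool", "arguments": {
  "plan": "-1 -1 3 1 0 0 0;-1 0 1 0 0 0 0;-1 0 0 0 0 0 0"
}}

```text
clock: 18.15
tcp_pos: [0.5878, -0.1227, 0.0334]
orientation: [-0.701, 0.702, 0.089, -0.087]
wrist_force: [-0.9, -0.7, -0.4]
finger_gap: 0.0299
```

```bash
python3 case.py 0 50 33.5
```

```text
[ 0.5879 -0.1228]
t 18.15 tcp [ 0.5878 -0.1227  0.0334] gap 0.029943428401427975 F [-0.9492 -0.6562 -0.3716]
x [0.9691 0.2468 0.0022] y [ 0.0027 -0.0019 -1.    ] z [-0.2468  0.9691 -0.0025] jyaw 14.286557832568878
shift mm [ 0.0126 -0.107  -0.1603]
tilt fix rx,rz 0.14324673834359847 0.12523098956290085
```

>>> {"name": "drive_tool", "arguments": {
  "plan": "-0.05 0 0 0 0 0 0;-0.05 0 0 0 0 0 0;-0.05 0 -20 0 0 0 0;-0.05 0 -50 0 0 0 0;-0.05 0 -55 0 0 0 0;-0.05 0 -55 0 0 0 0;-0.05 0 0 0 0 0 0"
}}

```text
clock: 19.02
tcp_pos: [0.5873, -0.1225, 0.2174]
orientation: [-0.701, 0.702, 0.088, -0.087]
wrist_force: [0.1, -0.9, -0.9]
finger_gap: 0.0405
```

```bash
python3 case.py 0 50 33.5;python3 - <<'E'
from h import *
cap("wrist","wL");cap("scene","sL");cap("top","tL")
crop("sL",170,170,330,290,5,"c10")
E
```

```text
[ 0.5879 -0.1228]
t 19.025 tcp [ 0.5873 -0.1225  0.2174] gap 0.040516448355184975 F [ 0.144  -0.9185 -0.9219]
x [0.9691 0.2466 0.0012] y [ 0.0016 -0.0013 -1.    ] z [-0.2466  0.9691 -0.0017] jyaw 14.273880219225134
shift mm [  0.2592 183.9425  -0.1816]
tilt fix rx,rz 0.0949639135114969 0.06845786802286809
```

View pics/c10.png

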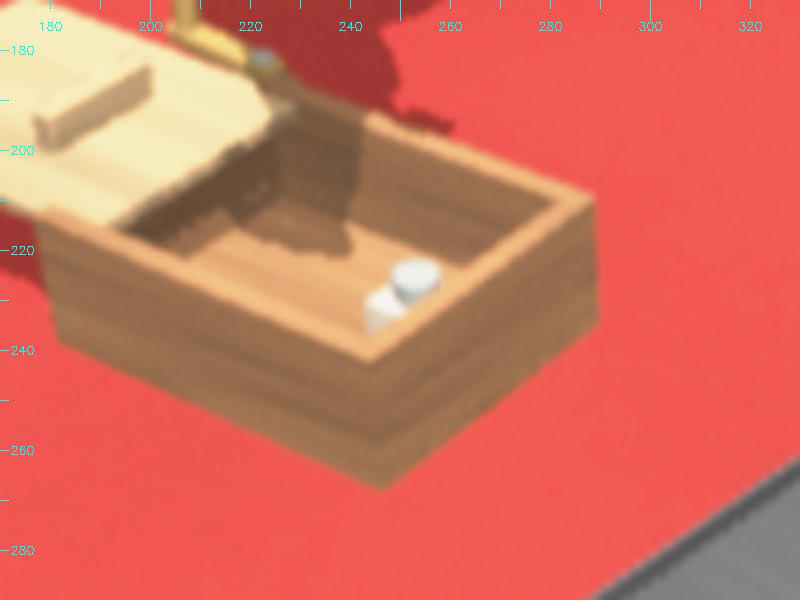

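View pics/tL.png

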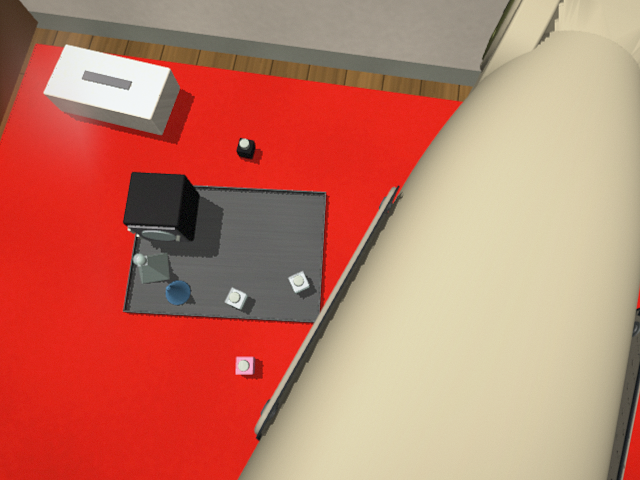

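View pics/wL.png

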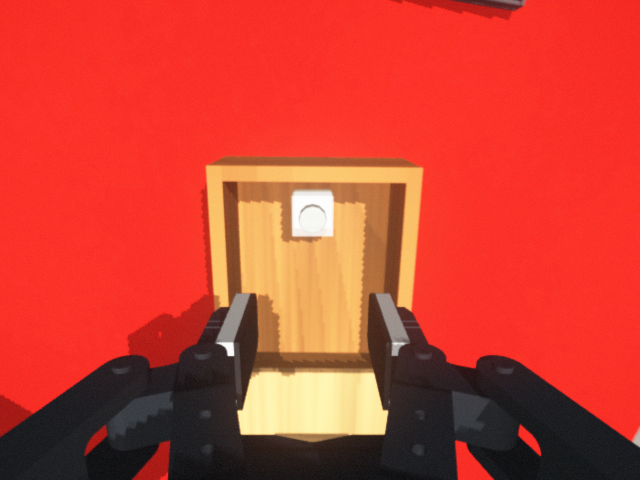

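>>> {"name": "drive_tool", "arguments": {
  "plan": "0.2 -4 0 55 0 0 0;0.2 -4 0 55 0 0 0;0.2 -4 0 52 0 0 0;0.2 0 10 0 0 -10 0;0.2 0 10 0 0 -10 0;0.2 0 10 0 0 -3 0;0.2 0 0 0 0 0 0"
}}

```text
clock: 20.05
tcp_pos: [0.5215, 0.0384, 0.1654]
orientation: [0.675, -0.663, -0.219, 0.241]
wrist_force: [-0.3, 0.4, -0.2]
finger_gap: 0.0513
```

Run:
```python
from h import *
tool()
cap("wrist","wM")
```

```text
t 20.05 tcp [0.5215 0.0384 0.1654] gap 0.051322863828968605 F [-0.3027  0.4415 -0.2339]
x [ 0.7881  0.6151 -0.0244] y [-0.0354  0.0058 -0.9994] z [-0.6146  0.7884  0.0263] jyaw 37.97313237462787
```

View pics/wM.png

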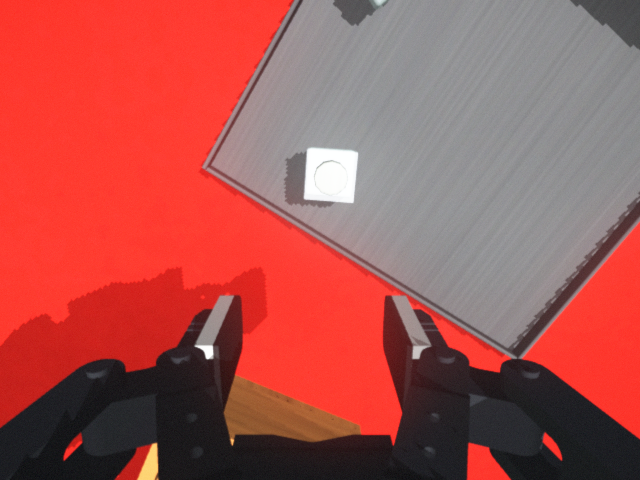

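Run:
```python
from h import *
crop("wM",290,135,370,215,8,"c11")
```

```text
(no output)
```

View pics/c11.png

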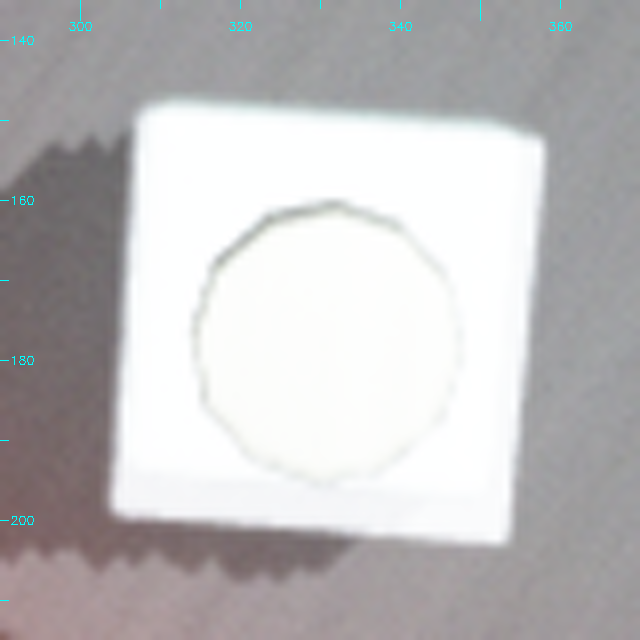

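```bash
cat > vial.py <<'E'
from h import *
def go(tag,cap_,cs,z=.033):
    _,dw,cw=load(tag)
    q=np.array([atz(cw,*p,z)[:2] for p in cs]);print('body',q.mean(0))
    for e in np.roll(q,-1,0)-q: print(np.hypot(*e),np.degrees(np.arctan2(e[1],e[0]))%90)
    c=atz(cw,*cap_,z+.012)[:2]; print('cap',c,'depth',dep(cw,dw,*cap_))
    s,R=tool([*c,.031])
    ax=np.degrees(R.T@np.array([-R[1,1],R[0,1],0])); print('tilt fix rx,rz',ax[0],ax[2])
E
python3 -c "
from vial import *
go('wM',(331,178),[(307,148.5),(358,152),(354,198),(304.5,195)])"
```

```text
body [0.5028 0.0755]
0.03016368291654135 34.18857814593222
0.02745812077584547 34.48717987416979
0.03009004782947137 34.68831541888741
0.027721048033027603 34.638910700033364
cap [0.5034 0.0745] depth [0.5034 0.0746 0.0457]
t 20.1 tcp [0.5217 0.0383 0.1658] gap 0.05118127483812993 F [-0.3501 -0.2163  0.2541]
x [ 0.7884  0.6147 -0.0239] y [-0.0348  0.0057 -0.9994] z [-0.6142  0.7887  0.0259] jyaw 37.94638222736455
shift mm [ 11.0186 135.5914  36.2818]
tilt fix rx,rz -1.4833913078827226 -1.3708411800316782
```

>>> {"name": "drive_tool", "arguments": {
  "plan": "0.2 0 0 36 -1.5 3.4 -1.4;0.2 11 0 0 0 0 0;0.2 0 0 0 0 0 0"
}}

```text
clock: 20.48
tcp_pos: [0.5083, 0.073, 0.1655]
orientation: [-0.676, 0.676, 0.207, -0.209]
wrist_force: [0.5, 0.7, -0.0]
finger_gap: 0.0512
```

```bash
cat > to.py <<'E'
from h import *
import sys
x,y,z=map(float,sys.argv[1:4]); s,R=tool([x,y,z])
ax=np.degrees(R.T@np.array([-R[1,1],R[0,1],0])); print('tilt fix rx,rz',ax[0],ax[2])
E
python3 to.py .5034 .0745 .029
```

```text
t 20.475 tcp [0.5083 0.073  0.1655] gap 0.051182444143952475 F [ 0.5439  0.6703 -0.0373]
x [ 0.827   0.5622 -0.0017] y [-0.0013 -0.0012 -1.    ] z [-0.5622  0.827  -0.0003] jyaw 34.206975250355676
shift mm [ -2.9818 136.5111   3.9894]
tilt fix rx,rz 0.015235682766282668 -0.09851160514214445
```

>>> {"name": "drive_tool", "arguments": {
  "plan": "0.2 -3 40 4 0 0 0;0.2 0 40 0 0 0 0;0.2 0 8 0 0 0 0;0.2 0 0 0 0 0 0"
}}

```text
clock: 20.98
tcp_pos: [0.5076, 0.0727, 0.0776]
orientation: [-0.675, 0.677, 0.208, -0.206]
wrist_force: [0.4, 0.0, 0.3]
finger_gap: 0.0511
```

```bash
python3 to.py .5034 .0745 .029
```

```text
t 20.975 tcp [0.5076 0.0727 0.0776] gap 0.05106772192966076 F [0.4109 0.0396 0.3385]
x [0.8285 0.56   0.0016] y [ 0.0032 -0.0019 -1.    ] z [-0.56    0.8285 -0.0033] jyaw 34.05695239818482
shift mm [-2.5792 48.6068  4.0299]
tilt fix rx,rz 0.1914508653787879 0.09391736092667338
```

>>> {"name": "drive_tool", "arguments": {
  "plan": "0.2 -3 25 4 0 0 0;0.2 0 15 0 0 0 0;0.2 0 8 0 0 0 0;0.2 0 0 0 0 0 0"
}}

```text
clock: 21.48
tcp_pos: [0.5085, 0.0735, 0.0332]
orientation: [-0.674, 0.678, 0.211, -0.203]
wrist_force: [0.7, 0.6, -0.1]
finger_gap: 0.0512
```

```bash
python3 to.py .5034 .0745 .029
```

```text
t 21.475 tcp [0.5085 0.0735 0.0332] gap 0.05123403734402625 F [ 0.7173  0.6227 -0.0523]
x [0.829  0.5592 0.0088] y [ 0.0121 -0.0021 -0.9999] z [-0.5591  0.829  -0.0085] jyaw 34.00041850992811
shift mm [-3.6892  4.1651  3.694 ]
tilt fix rx,rz 0.4885705816168236 0.5046582060540146
```

>>> {"name": "drive_tool", "arguments": {
  "plan": "0.2 -3.6 4 3.7 0.5 0 0.5;0.2 0 0 0 0 0 0;-1 0 0 0 0 0 0;-1 0 0 0 0 0 0;-1 0 0 0 0 0 0;-1 0 0 0 0 0 0",
  "grip_force": 25
}}

```text
clock: 22.22
tcp_pos: [0.5045, 0.0746, 0.0306]
orientation: [-0.676, 0.676, 0.207, -0.206]
wrist_force: [0.2, -0.1, -0.2]
finger_gap: 0.0294
```

```bash
python3 to.py .5034 .0745 .029
python3 - <<'E'
from h import *
cap("wrist","wN")
E
```

```text
t 22.225 tcp [0.5045 0.0746 0.0306] gap 0.029353660242429618 F [ 0.1877 -0.1147 -0.1993]
x [0.829  0.5593 0.0018] y [ 0.0019  0.0003 -1.    ] z [-0.5593  0.829  -0.0008] jyaw 34.006174298796886
shift mm [-0.9944  1.5915  0.491 ]
tilt fix rx,rz 0.04405660379870245 0.1006292676291948
```

View pics/wN.png

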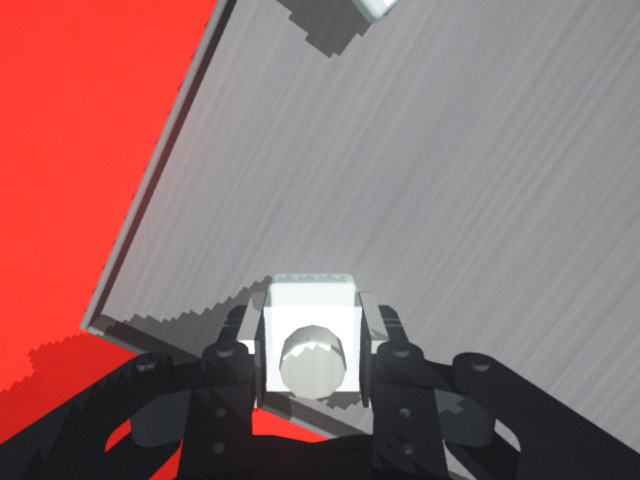

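>>> {"name": "drive_tool", "arguments": {
  "plan": "-1 0 -55 0 0 0 0;-1 0 -55 0 0 0 0;-1 0 -50 0 0 0 0;-1 -11 0 -50 0 0 0;-1 -11 0 -50 0 0 0;-1 -11 0 -50 0 0 0;-1 -11 0 -50 0 0 0;-1 -11 0 -50 0 0 0"
}}

```text
clock: 23.28
tcp_pos: [0.6004, -0.1661, 0.1959]
orientation: [-0.675, 0.675, 0.21, -0.209]
wrist_force: [1.1, 0.4, -0.1]
finger_gap: 0.0296
```

>>> {"name": "drive_tool", "arguments": {
  "plan": "-1 0 0 0 0 10 0;-1 0 0 0 0 10 0;-1 0 0 0 0 0 0"
}}

```text
clock: 23.65
tcp_pos: [0.601, -0.1713, 0.1938]
orientation: [0.702, -0.702, -0.084, 0.084]
wrist_force: [0.2, -1.1, -1.1]
finger_gap: 0.0295
```

```bash
python3 case.py 0 5 36;python3 - <<'E'
from h import *
cap("wrist","wO")
E
```

```text
[ 0.599  -0.1665]
t 23.65 tcp [ 0.601  -0.1713  0.1938] gap 0.02949729984373316 F [ 0.1832 -1.1111 -1.0516]
x [0.9719 0.2356 0.0006] y [ 0.0005  0.0003 -1.    ] z [-0.2356  0.9719  0.0002] jyaw 13.626955587574855
shift mm [ -0.9668 157.8204   5.1991]
tilt fix rx,rz -0.009392459094340786 0.03256678695758837
```

View pics/wO.png

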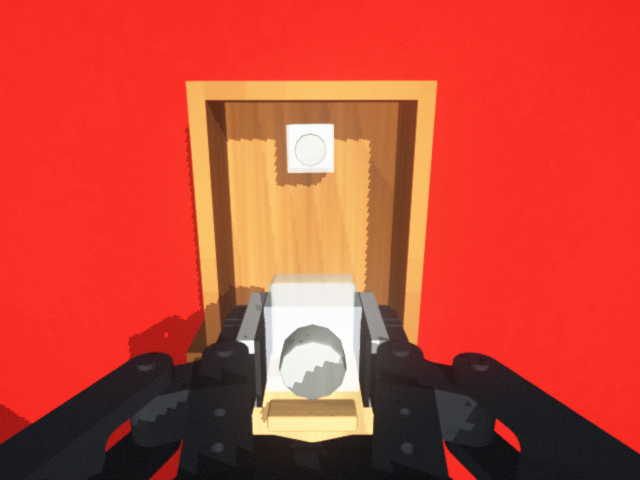

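>>> {"name": "drive_tool", "arguments": {
  "plan": "-1 -1 30 5 0 -0.6 0;-1 0 45 0 0 0 0;-1 0 35 0 0 0 0;-1 0 0 0 0 0 0"
}}

```text
clock: 24.2
tcp_pos: [0.5995, -0.1652, 0.0826]
orientation: [-0.701, 0.701, 0.094, -0.092]
wrist_force: [-0.5, -0.2, -0.1]
finger_gap: 0.029
```

```bash
python3 case.py 0 5 36
```

```text
[ 0.599  -0.1665]
t 24.2 tcp [ 0.5995 -0.1652  0.0826] gap 0.02896423585436034 F [-0.4917 -0.2193 -0.0597]
x [0.9652 0.2615 0.0027] y [ 0.003  -0.0006 -1.    ] z [-0.2615  0.9652 -0.0013] jyaw 15.160145330936626
shift mm [-1.0011 46.6383 -0.9996]
tilt fix rx,rz 0.07537829727069091 0.15658362748661278
```

>>> {"name": "drive_tool", "arguments": {
  "plan": "-1 -1 25 -1 0 0.6 0;-1 -1 13 1 0 0 0;-1 -2 5 1 0 0 0.4;-1 0 0 0 0 0 0"
}}

```text
clock: 24.7
tcp_pos: [0.5989, -0.1658, 0.0445]
orientation: [-0.699, 0.703, 0.092, -0.091]
wrist_force: [-0.0, -0.2, -0.1]
finger_gap: 0.0297
```

```bash
python3 case.py 0 5 36
```

```text
[ 0.599  -0.1665]
t 24.7 tcp [ 0.5989 -0.1658  0.0445] gap 0.029681580881221113 F [-0.0471 -0.2369 -0.0528]
x [0.9664 0.257  0.0015] y [ 0.0029 -0.0054 -1.    ] z [-0.257   0.9664 -0.006 ] jyaw 14.892799851264114
shift mm [-0.0942  8.48   -0.5917]
tilt fix rx,rz 0.3411610758896318 0.08335165453835208
```

>>> {"name": "drive_tool", "arguments": {
  "plan": "-1 0 5 -0.5 0.3 0.5 0;-1 0 3 0 0 0 0;-1 0 1.5 0 0 0 0;-1 0 0 0 0 0 0"
}}

```text
clock: 25.2
tcp_pos: [0.6006, -0.167, 0.0366]
orientation: [-0.701, 0.702, 0.09, -0.087]
wrist_force: [-0.1, -0.8, -0.1]
finger_gap: 0.0294
```

```bash
python3 case.py 0 5 36
```

```text
[ 0.599  -0.1665]
t 25.2 tcp [ 0.6006 -0.167   0.0366] gap 0.029352446622533827 F [-0.0551 -0.847  -0.135 ]
x [0.9686 0.2484 0.0045] y [ 0.005  -0.0014 -1.    ] z [-0.2484  0.9687 -0.0026] jyaw 14.383094101873635
shift mm [-1.4158  0.5792  0.9244]
tilt fix rx,rz 0.14688701628874368 0.2557655720339532
```

Within 1 mm of the floor. One touch lower, release, lift.

>>> {"name": "drive_tool", "arguments": {
  "plan": "-1 -1 1.2 1 0 0 0;-1 0 0 0 0 0 0;-0.05 0 0 0 0 0 0;-0.05 0 0 0 0 0 0;-0.05 0 -20 0 0 0 0;-0.05 0 -50 0 0 0 0;-0.05 0 -55 0 0 0 0;0.2 0 -50 0 0 0 0"
}}

```text
clock: 26.2
tcp_pos: [0.5954, -0.1647, 0.2096]
orientation: [0.703, -0.7, -0.087, 0.09]
wrist_force: [1.5, 0.2, -0.6]
finger_gap: 0.0513
```

```bash
python3 to.py .46 .14 .2;python3 - <<'E'
from h import *
cap("wrist","wP");cap("top","tP");cap("scene","sP")
crop("tP",200,170,340,330,4,"c12")
E
```

```text
t 26.2 tcp [ 0.5954 -0.1647  0.2096] gap 0.051269112494789326 F [ 1.5171  0.1738 -0.5675]
x [ 0.9686  0.2484 -0.0044] y [-0.0053  0.003  -1.    ] z [-0.2484  0.9686  0.0043] jyaw 14.384165242176916
shift mm [-55.3821  11.2085 328.7472]
tilt fix rx,rz -0.24384641800191514 -0.2512676729943804
```

View pics/wP.png

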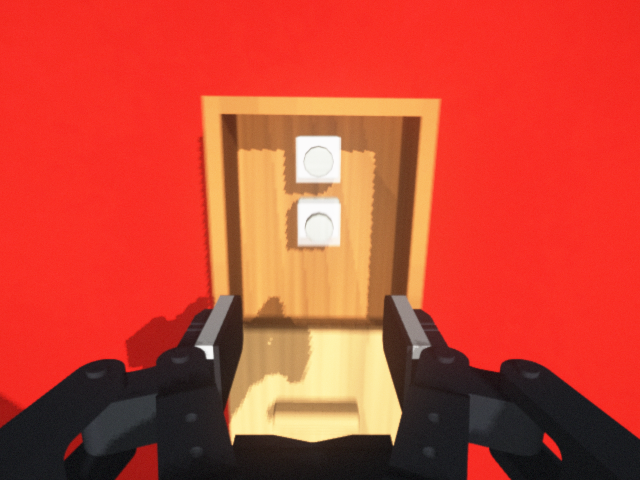

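View pics/c12.png

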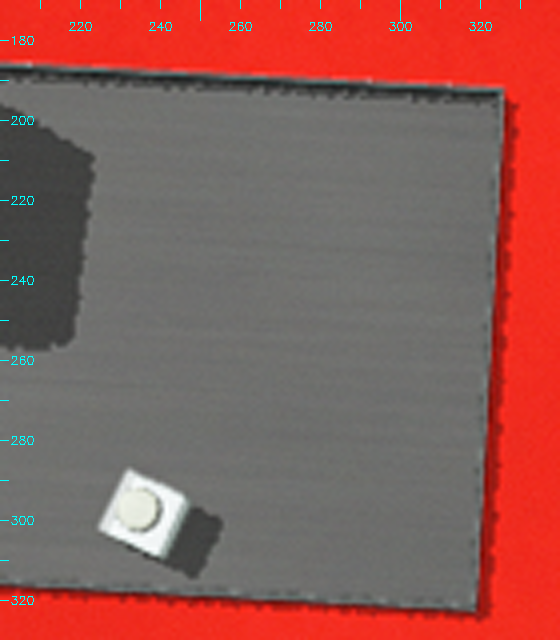

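>>> {"name": "drive_tool", "arguments": {
  "plan": "0.2 -1 0 58 0 0 0;0.2 -1 0 58 0 0 0;0.2 -1 0 58 0 0 0;0.2 -1 0 58 0 0 0;0.2 -1 0 58 0 0 0;0.2 -1 0 58 0 0 0;0.2 0 0 0 0 -10.5 0;0.2 0 0 0 0 -10.5 0"
}}

```text
clock: 27.35
tcp_pos: [0.4973, 0.1798, 0.1997]
orientation: [0.675, -0.672, -0.211, 0.221]
wrist_force: [0.4, 0.5, 0.3]
finger_gap: 0.051
```

>>> {"name": "drive_tool", "arguments": {
  "plan": "0.2 0 0 0 0 -10.5 0;0.2 0 8 0 0 -10.5 0;0.2 0 8 0 0 -10.5 0;0.2 0 8 0 0 -10.5 0;0.2 0 0 0 0 0 0"
}}

```text
clock: 27.98
tcp_pos: [0.4916, 0.1798, 0.1673]
orientation: [0.553, -0.543, -0.439, 0.454]
wrist_force: [-0.2, 0.3, 0.1]
finger_gap: 0.0512
```

```bash
python3 to.py .454 .182 .031;python3 - <<'E'
from h import *
cap("wrist","wQ")
E
```

```text
t 27.975 tcp [0.4916 0.1798 0.1673] gap 0.05124777749850153 F [-0.2192  0.3429  0.1217]
x [ 0.2024  0.9793 -0.0077] y [-0.0264 -0.0024 -0.9996] z [-0.979   0.2025  0.0254] jyaw 78.32418949952007
shift mm [ -4.4276 137.2009  33.7927]
tilt fix rx,rz -1.4524694990847402 -0.44161037798286584
```

View pics/wQ.png

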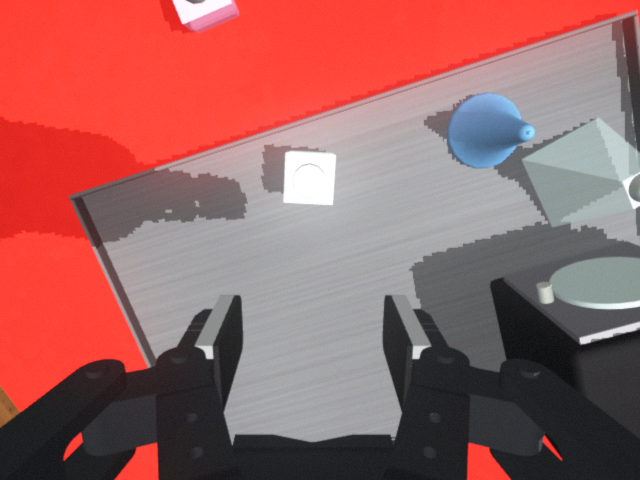

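Run:
```python
from h import *
crop("wQ",270,140,350,220,8,"c13")
```

```text
(no output)
```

View pics/c13.png

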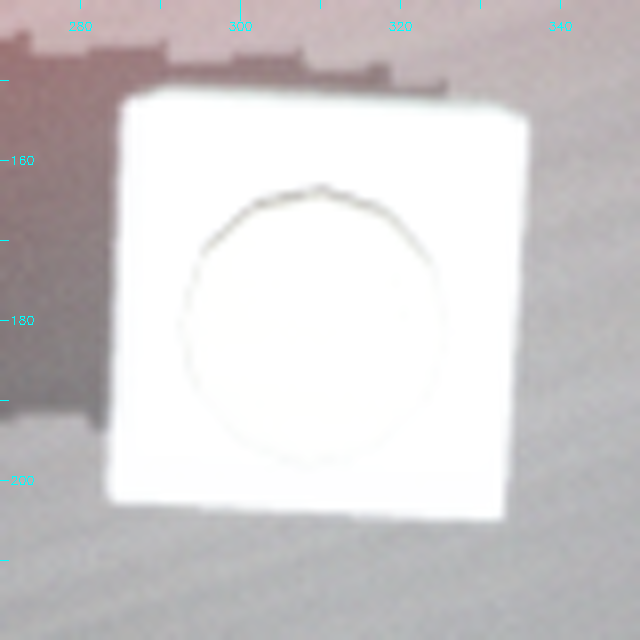

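```bash
python3 -c "
from vial import *
go('wQ',(309.3,181),[(285.5,152),(336,155),(332.5,201),(283.8,199)])"
```

```text
body [0.4539 0.1853]
0.030154977636055652 74.99619450238379
0.027814637537453262 74.71117521769874
0.029886616353598097 76.00704761315828
0.028341866941489016 75.26840019172244
cap [0.4547 0.1852] depth [0.4547 0.1852 0.0446]
t 28.025 tcp [0.4918 0.1798 0.1676] gap 0.05142112572103095 F [-0.6995 -0.4059 -0.7079]
x [ 0.2037  0.979  -0.0075] y [-0.0259 -0.0023 -0.9997] z [-0.9787  0.2038  0.0249] jyaw 78.2449558696572
shift mm [ -1.2967 137.5499  34.0154]
tilt fix rx,rz -1.42723823836047 -0.4313731749382251
```

>>> {"name": "drive_tool", "arguments": {
  "plan": "0.2 -1 0 34 -1.4 3 -0.4;0.2 0 30 0 0 0 0;0.2 0 0 0 0 0 0"
}}

```text
clock: 28.4
tcp_pos: [0.4576, 0.1858, 0.1378]
orientation: [-0.562, 0.563, 0.428, -0.429]
wrist_force: [-0.9, 0.7, 1.2]
finger_gap: 0.0514
```

```bash
python3 to.py .4547 .185 .029
```

```text
t 28.4 tcp [0.4576 0.1858 0.1378] gap 0.05138738422706481 F [-0.8548  0.6728  1.2314]
x [ 0.266  0.964 -0.001] y [-0.    -0.001 -1.   ] z [-0.964   0.266  -0.0003] jyaw 74.57074281967516
shift mm [ -1.4716 108.8507   2.6367]
tilt fix rx,rz 0.01589852657018107 -0.05781990995142245
```

>>> {"name": "drive_tool", "arguments": {
  "plan": "0.2 -1.5 40 2.6 0 -0.6 0;0.2 0 25 0 0 0 0;0.2 0 0 0 0 0 0"
}}

```text
clock: 28.78
tcp_pos: [0.4579, 0.1855, 0.075]
orientation: [-0.56, 0.563, 0.431, -0.428]
wrist_force: [-0.4, 1.1, -0.2]
finger_gap: 0.0513
```

```bash
python3 to.py .4547 .185 .029
```

```text
t 28.775 tcp [0.4579 0.1855 0.075 ] gap 0.05126154952879716 F [-0.4174  1.0777 -0.2013]
x [0.2612 0.9653 0.0015] y [ 0.005   0.0002 -1.    ] z [-0.9653  0.2612 -0.0048] jyaw 74.85904227097943
shift mm [-1.4478 45.9825  3.2102]
tilt fix rx,rz 0.2757861302802607 0.08637307098537507
```

>>> {"name": "drive_tool", "arguments": {
  "plan": "0.2 -1.5 25 4 0 0 0;0.2 0 15 2 0 0 0;0.2 0 5 0 0.4 0 0;0.2 0 0 0 0 0 0"
}}

```text
clock: 29.28
tcp_pos: [0.457, 0.1867, 0.034]
orientation: [-0.562, 0.562, 0.431, -0.427]
wrist_force: [1.0, 0.2, -0.4]
finger_gap: 0.0512
```

```bash
python3 to.py .4547 .185 .029
```

```text
t 29.275 tcp [0.457  0.1867 0.034 ] gap 0.05120546118432718 F [ 0.953   0.1788 -0.3742]
x [0.264  0.9645 0.0052] y [ 0.0054  0.004  -1.    ] z [-0.9645  0.264  -0.0042] jyaw 74.69084417408216
shift mm [-2.247   4.9986  1.7552]
tilt fix rx,rz 0.23994253810253366 0.3005786112430162
```

>>> {"name": "drive_tool", "arguments": {
  "plan": "0.2 -2 5 1.7 0.2 0 0.3;0.2 0 0 0 0 0 0;-1 0 0 0 0 0 0;-1 0 0 0 0 0 0;-1 0 0 0 0 0 0;-1 0 0 0 0 0 0",
  "grip_force": 25
}}

```text
clock: 30.02
tcp_pos: [0.456, 0.1854, 0.0303]
orientation: [-0.562, 0.563, 0.43, -0.428]
wrist_force: [-0.4, 0.3, -0.7]
finger_gap: 0.0295
```

```bash
python3 to.py .4547 .185 .029
```

```text
t 30.025 tcp [0.456  0.1854 0.0303] gap 0.02951850666101144 F [-0.3707  0.2753 -0.6912]
x [0.2643 0.9644 0.0009] y [ 0.0029  0.0001 -1.    ] z [-0.9644  0.2643 -0.0028] jyaw 74.6740612365463
shift mm [-0.7315  1.2789  1.1592]
tilt fix rx,rz 0.16097506856520852 0.05077054933741057
```

>>> {"name": "drive_tool", "arguments": {
  "plan": "-1 0 -55 0 0 0 0;-1 0 -55 0 0 0 0;-1 0 -50 0 0 0 0;-1 -48 0 -36 0 0 0;-1 -48 0 -36 0 0 0;-1 -48 0 -36 0 0 0;-1 -48 0 -36 0 0 0;-1 -48 0 -36 0 0 0"
}}

```text
clock: 31.02
tcp_pos: [0.5685, -0.0966, 0.196]
orientation: [-0.559, 0.561, 0.433, -0.431]
wrist_force: [0.7, 0.6, -0.9]
finger_gap: 0.0294
```

>>> {"name": "drive_tool", "arguments": {
  "plan": "-1 -48 0 -36 0 0 0;-1 -48 0 -36 0 0 0;-1 0 0 0 0 10 0;-1 0 0 0 0 10 0;-1 0 0 0 0 10 0;-1 0 0 0 0 10 0;-1 0 0 0 0 10 0;-1 0 0 0 0 10 0"
}}

```text
clock: 32.02
tcp_pos: [0.6143, -0.218, 0.1907]
orientation: [0.704, -0.702, -0.079, 0.08]
wrist_force: [0.6, -0.1, -1.0]
finger_gap: 0.0294
```

```bash
python3 case.py 0 -38 36;python3 - <<'E'
from h import *
cap("wrist","wR")
E
```

```text
[ 0.6096 -0.2081]
t 32.025 tcp [ 0.6143 -0.218   0.1907] gap 0.029425712485177186 F [ 0.5622 -0.1207 -1.0351]
x [ 0.9748  0.2232 -0.0007] y [-0.0013  0.0023 -1.    ] z [-0.2232  0.9748  0.0026] jyaw 12.896186918408958
shift mm [ -2.2372 154.7118  10.3049]
tilt fix rx,rz -0.1470573426293021 -0.04190991635685393
```

View pics/wR.png

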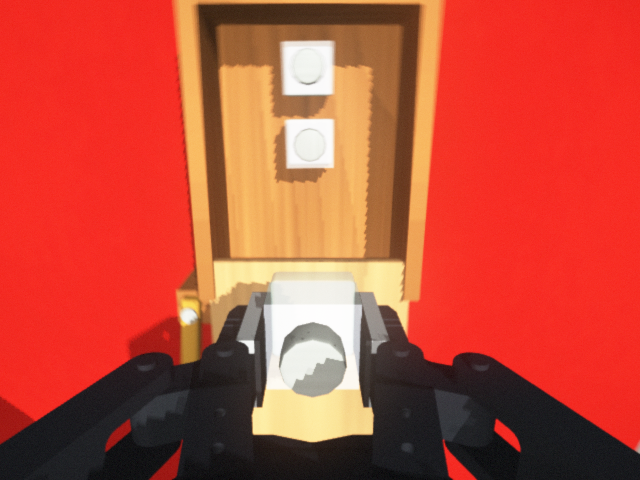

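>>> {"name": "drive_tool", "arguments": {
  "plan": "-1 -2 30 10.5 0 -1.3 0;-1 0 40 0 0 0 0;-1 0 25 0 0 0 0;-1 0 0 0 0 0 0"
}}

```text
clock: 32.58
tcp_pos: [0.6098, -0.2077, 0.0931]
orientation: [0.702, -0.701, -0.089, 0.09]
wrist_force: [0.1, 0.3, -0.5]
finger_gap: 0.0294
```

```bash
python3 case.py 0 -38 36
```

```text
[ 0.6096 -0.2081]
t 32.575 tcp [ 0.6098 -0.2077  0.0931] gap 0.029444391749854776 F [ 0.0705  0.293  -0.5485]
x [ 0.9681  0.2506 -0.0006] y [-0.0012  0.0023 -1.    ] z [-0.2506  0.9681  0.0026] jyaw 14.51335259052869
shift mm [-0.2516 57.0829 -0.5512]
tilt fix rx,rz -0.14743836078700473 -0.03348645312579122
```

>>> {"name": "drive_tool", "arguments": {
  "plan": "-1 0 25 0 0 0 0;-1 0 15 0 0 0 0;-1 0 9 0 0 0 0;-1 0 0 0 0 0 0"
}}

```text
clock: 33.08
tcp_pos: [0.6122, -0.2088, 0.0467]
orientation: [-0.701, 0.701, 0.092, -0.089]
wrist_force: [-0.1, 0.7, -0.6]
finger_gap: 0.0296
```

```bash
python3 case.py 0 -38 35.5
```

```text
[ 0.6096 -0.2081]
t 33.075 tcp [ 0.6122 -0.2088  0.0467] gap 0.02961726161755937 F [-0.0816  0.6588 -0.5994]
x [0.9671 0.2543 0.0036] y [ 0.0037 -0.     -1.    ] z [-0.2543  0.9671 -0.001 ] jyaw 14.732204835130466
shift mm [-2.4465 11.2121  1.3367]
tilt fix rx,rz 0.05640633038534725 0.20726215481374463
```

>>> {"name": "drive_tool", "arguments": {
  "plan": "-1 -2 6 1 0 0.4 0.2;-1 -1 4 0 0 0 0;-1 0 2 0 0 0 0;-1 0 0 0 0 0 0"
}}

```text
clock: 33.58
tcp_pos: [0.6102, -0.2092, 0.036]
orientation: [-0.701, 0.703, 0.089, -0.087]
wrist_force: [-0.8, 0.3, 0.1]
finger_gap: 0.0296
```

```bash
python3 case.py 0 -38 35.5
```

```text
[ 0.6096 -0.2081]
t 33.575 tcp [ 0.6102 -0.2092  0.036 ] gap 0.02964165261822001 F [-0.8493  0.348   0.0939]
x [0.9689 0.2474 0.0024] y [ 0.0031 -0.0024 -1.    ] z [-0.2474  0.9689 -0.0031] jyaw 14.32289722799244
shift mm [-0.2959  0.5424  1.1465]
tilt fix rx,rz 0.17844259617690253 0.13854338250376966
```

>>> {"name": "drive_tool", "arguments": {
  "plan": "-1 0 1 0 0 0 0;-1 0 0 0 0 0 0;-0.05 0 0 0 0 0 0;-0.05 0 0 0 0 0 0;-0.05 0 -20 0 0 0 0;-0.05 0 -50 0 0 0 0;-0.05 0 -55 0 0 0 0;-0.05 0 -40 0 0 0 0"
}}

```text
clock: 34.58
tcp_pos: [0.6076, -0.2079, 0.2005]
orientation: [0.702, -0.701, -0.087, 0.089]
wrist_force: [0.7, -1.2, 0.2]
finger_gap: 0.0405
```

Run:
```python
from h import *
tool()
cap("wrist","wS");cap("scene","sS");crop("sS",130,150,300,270,4,"c14")
```

```text
t 34.575 tcp [ 0.6076 -0.2079  0.2005] gap 0.040460519955170506 F [ 0.6732 -1.1727  0.2365]
x [ 0.9689  0.2473 -0.0035] y [-0.0039  0.001  -1.    ] z [-0.2473  0.9689  0.0019] jyaw 14.317980871743961
```

View pics/c14.png

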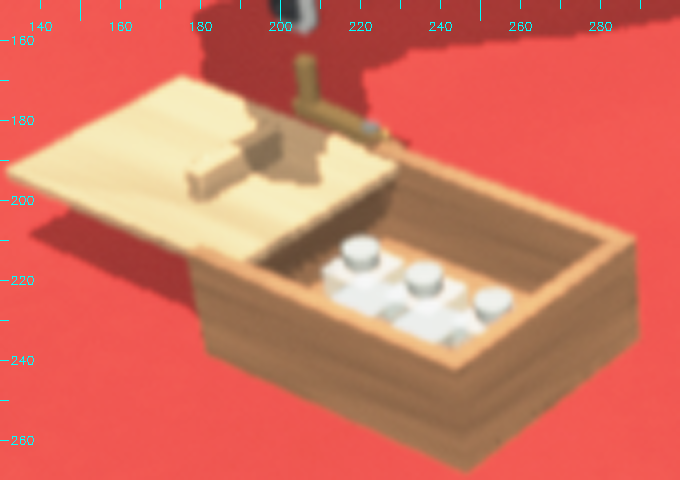

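View pics/wS.png

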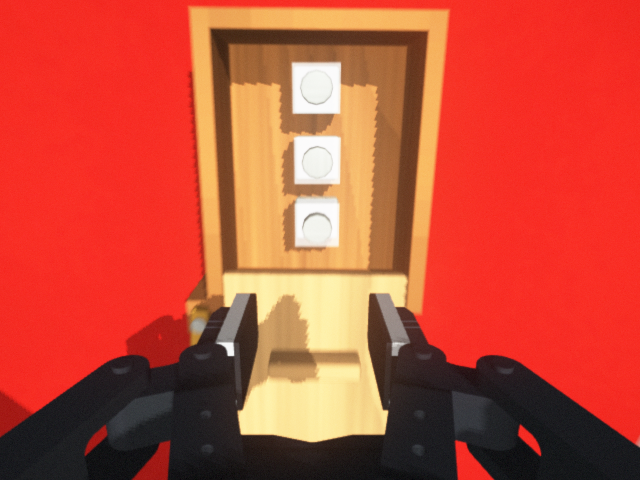

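View pics/sS.png

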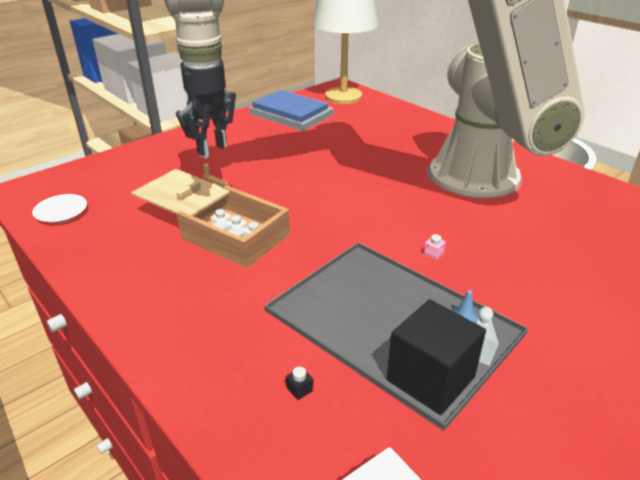

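>>> {"name": "drive_tool", "arguments": {
  "plan": "0 1 0 -44 0 0 0;0 1 0 -44 0 0 0;0 0 0 0 0 -10.4 0;0 0 0 0 0 -10.4 0;0 0 0 0 0 -10.4 0;0 0 0 0 0 -10.4 0;0 0 0 0 0 -10.4 0;0 0 0 0 0 -10.4 0"
}}

```text
clock: 35.67
tcp_pos: [0.6329, -0.2957, 0.1982]
orientation: [0.547, -0.546, -0.448, 0.449]
wrist_force: [-0.2, -1.1, 0.6]
finger_gap: 0.0424
```

>>> {"name": "drive_tool", "arguments": {
  "plan": "0 0 0 0 0 -10.4 0;0 0 0 0 0 -10.4 0;0 0 0 0 0 -5 0;0 0 0 0 0 0 0"
}}

```text
clock: 36.17
tcp_pos: [0.6318, -0.295, 0.194]
orientation: [0.431, -0.426, -0.562, 0.563]
wrist_force: [0.6, 0.2, 0.6]
finger_gap: 0.0429
```

```bash
python3 to.py .6311 -.2924 .090;python3 - <<'E'
from h import *
cap("wrist","wT")
E
```

```text
t 36.175 tcp [ 0.6318 -0.295   0.194 ] gap 0.04288775325854213 F [0.6026 0.1889 0.6087]
x [-0.2658  0.964   0.0049] y [-0.0061  0.0035 -1.    ] z [-0.964  -0.2658  0.0049] jyaw 105.41234356775168
shift mm [  2.2226 103.983   -0.5106]
tilt fix rx,rz -0.28252278731588903 0.2836074892316346
```

View pics/wT.png

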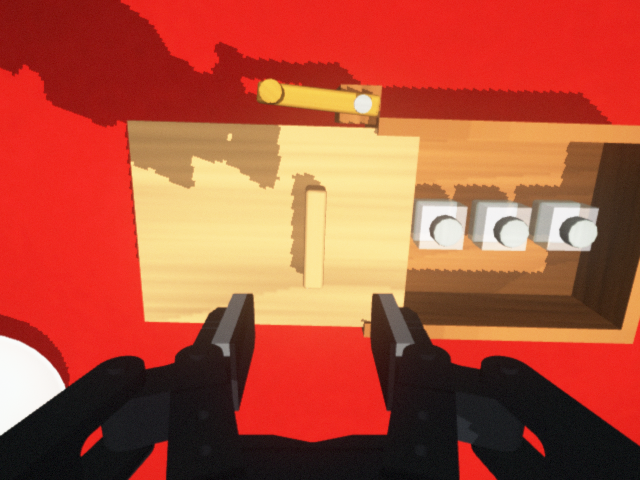

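>>> {"name": "drive_tool", "arguments": {
  "plan": "0 2 40 0 0 1 0;0 0 40 0 0 0 0;0 0 15 0 0 0 0;0 0 0 0 0 0 0"
}}

```text
clock: 36.72
tcp_pos: [0.6314, -0.2932, 0.0974]
orientation: [0.437, -0.434, -0.557, 0.558]
wrist_force: [0.3, 0.1, 0.0]
finger_gap: 0.0423
```

```bash
python3 to.py .6311 -.2924 .090
```

```text
t 36.725 tcp [ 0.6314 -0.2932  0.0974] gap 0.042278811857896774 F [0.3157 0.1476 0.0262]
x [-0.2423  0.9702  0.0033] y [-0.0042  0.0024 -1.    ] z [-0.9702 -0.2423  0.0035] jyaw 104.02149797431908
shift mm [0.7885 7.3828 0.0637]
tilt fix rx,rz -0.19876396153050374 0.1916754232565172
```

>>> {"name": "drive_tool", "arguments": {
  "plan": "0 0.8 7 0 0 -0.3 0;0 0 0 0 0 0 0;-1 0 0 0 0 0 0;-1 0 0 0 0 0 0;-1 0 0 0 0 0 0;-1 0 0 0 0 0 0",
  "grip_force": 30
}}

```text
clock: 37.48
tcp_pos: [0.6332, -0.2932, 0.0944]
orientation: [-0.434, 0.434, 0.558, -0.558]
wrist_force: [-0.2, 0.9, -1.3]
finger_gap: 0.0104
```

>>> {"name": "drive_tool", "arguments": {
  "plan": "-1 25 0 0 0 0 0;-1 25 0 0 0 0 0;-1 25 0 0 0 0 0;-1 25 0 0 0 0 0;-1 0 0 0 0 0 0"
}}

```text
clock: 38.1
tcp_pos: [0.61, -0.198, 0.0944]
orientation: [0.432, -0.438, -0.557, 0.558]
wrist_force: [0.1, 0.6, -2.2]
finger_gap: 0.011
```

```bash
python3 cov.py
```

```text
t 38.1 tcp [ 0.61   -0.198   0.0944] gap 0.01099747652587876 F [ 0.1298  0.6481 -2.2189]
x [-0.244   0.9698 -0.0076] y [ 0.0055 -0.0065 -1.    ] z [-0.9698 -0.244  -0.0038] jyaw 104.12151269739624
cover~ 0.04832159035684056 lateral 0.002819485283257903
```

>>> {"name": "drive_tool", "arguments": {
  "plan": "-1 25 0 0 0 0 0;-1 18 0 0 0 0 0;-1 8 0 0 0 0 0;-1 4 0 0 0 0 0;-1 0 0 0 0 0 0"
}}

```text
clock: 38.72
tcp_pos: [0.5988, -0.1521, 0.0944]
orientation: [0.43, -0.443, -0.553, 0.56]
wrist_force: [-0.3, 0.5, 0.8]
finger_gap: 0.011
```

```bash
python3 cov.py
```

```text
t 38.725 tcp [ 0.5988 -0.1521  0.0944] gap 0.01097696100414972 F [-0.3419  0.5387  0.8371]
x [-0.2387  0.9709 -0.0212] y [ 0.0087 -0.0197 -0.9998] z [-0.9711 -0.2388 -0.0037] jyaw 103.81206604873948
cover~ 0.001086332148461822 lateral 0.003298806949821737
```

>>> {"name": "drive_tool", "arguments": {
  "plan": "-1 5 0 0 0 0 0;-1 2 0 0 0 0 0;-1 0 0 0 0 0 0"
}}

```text
clock: 39.1
tcp_pos: [0.5987, -0.1517, 0.0944]
orientation: [0.428, -0.447, -0.549, 0.562]
wrist_force: [-0.4, 1.8, 0.5]
finger_gap: 0.011
```

```bash
python3 cov.py
```

```text
t 39.1 tcp [ 0.5987 -0.1517  0.0944] gap 0.011038788919864328 F [-0.3731  1.8139  0.5341]
x [-0.2344  0.9716 -0.0321] y [ 0.0106 -0.0304 -0.9995] z [-0.9721 -0.2346 -0.0032] jyaw 103.56217544429168
cover~ 0.0006529590360160349 lateral 0.003345170439160506
```

Against the stop. Release, lift, look.

>>> {"name": "drive_tool", "arguments": {
  "plan": "-0.2 0 0 0 0 0 0;-0.2 0 0 0 0 0 0;-0.2 0 -45 0 0 0 1.8;-0.2 0 -50 0 0 0 0;-0.2 0 0 0 0 0 0"
}}

```text
clock: 39.72
tcp_pos: [0.5971, -0.1456, 0.1916]
orientation: [0.419, -0.455, -0.543, 0.568]
wrist_force: [-0.0, -0.4, -0.3]
finger_gap: 0.0339
```

```bash
python3 to.py .5586 -.3365 .094
python3 - <<'E'
from h import *
cap("wrist","wU")
cap("scene","sU");crop("sU",170,160,300,270,6,"c15")
E
```

```text
t 39.725 tcp [ 0.5971 -0.1456  0.1916] gap 0.03386787548833254 F [-0.0006 -0.3872 -0.3366]
x [-0.2352  0.97   -0.0617] y [ 0.0174 -0.0593 -0.9981] z [-0.9718 -0.2358 -0.0029] jyaw 103.62857507805317
shift mm [-170.0773  108.0377   82.7373]
tilt fix rx,rz 0.16663300438761988 -3.5339422646696725
```

View pics/wU.png

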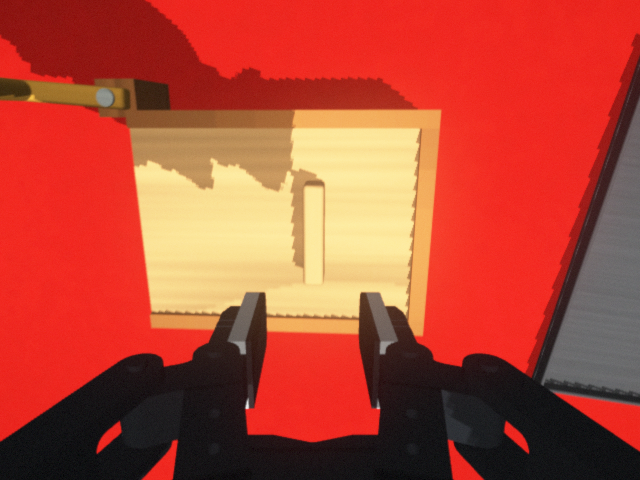

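View pics/c15.png

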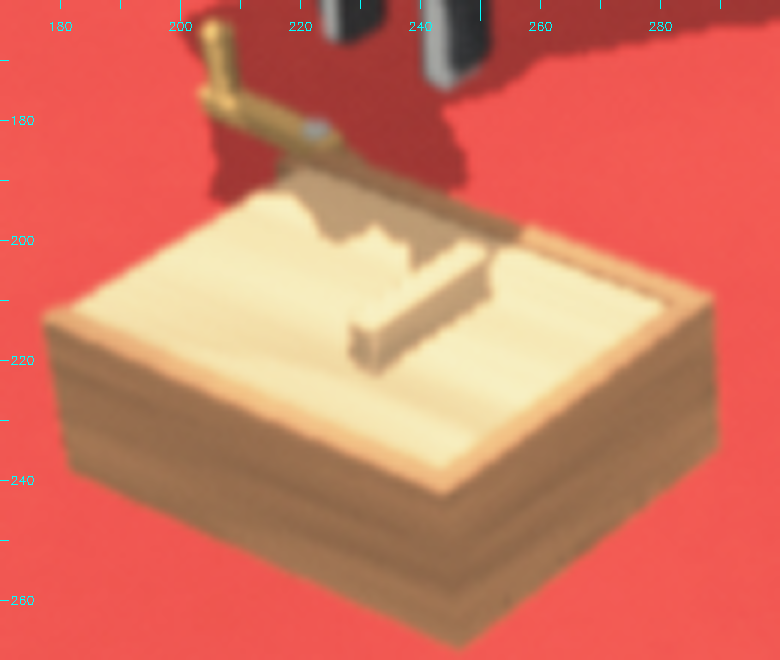

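>>> {"name": "drive_tool", "arguments": {
  "plan": "-0.3 0 0 0 0 0 -3.5;-0.3 -56 0 27 0 0 0;-0.3 -56 0 27 0 0 0;-0.3 -56 0 27 0 0 0;-0.3 0 0 0 0 10.6 0;-0.3 0 0 0 0 10.6 0;-0.3 0 0 0 0 10.6 0;-0.3 0 0 0 0 10.6 0"
}}

```text
clock: 40.83
tcp_pos: [0.5488, -0.3292, 0.1698]
orientation: [0.619, -0.599, -0.355, 0.362]
wrist_force: [-0.2, -0.2, 0.2]
finger_gap: 0.03
```

>>> {"name": "drive_tool", "arguments": {
  "plan": "-0.3 0 0 0 0 10.6 0;-0.3 0 0 0 0 10.6 0;-0.3 0 0 0 0 10.6 0;-0.3 0 0 0 0 10.6 0;-0.3 0 0 0 0 7 0;-0.3 0 0 0 0 0 0"
}}

```text
clock: 41.58
tcp_pos: [0.5436, -0.3253, 0.1567]
orientation: [0.717, -0.691, -0.054, 0.079]
wrist_force: [0.8, 0.1, 0.1]
finger_gap: 0.0294
```

```bash
python3 to.py .5581 -.3365 .094
python3 - <<'E'
from h import *
cap("wrist","wV")
E
```

```text
t 41.575 tcp [ 0.5436 -0.3253  0.1567] gap 0.02942254789151225 F [0.7678 0.1431 0.0931]
x [ 0.9815  0.189  -0.0316] y [-0.0385  0.0327 -0.9987] z [-0.1877  0.9814  0.0394] jyaw 10.899806083657934
shift mm [ 14.0616  61.7018 -16.1853]
tilt fix rx,rz -2.2573135461286737 -1.8110823732836043
```

View pics/wV.png

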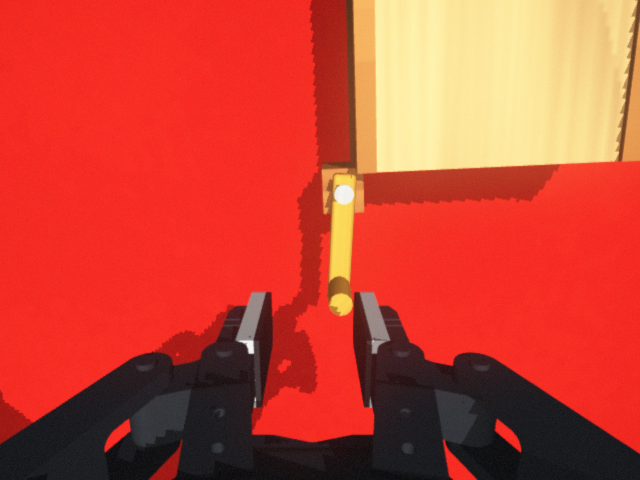

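>>> {"name": "drive_tool", "arguments": {
  "plan": "-0.3 14 0 -16 -2.2 0 -1.8;-0.3 0 0 0 0 0 0"
}}

```text
clock: 41.88
tcp_pos: [0.5598, -0.3378, 0.1537]
orientation: [0.705, -0.703, -0.068, 0.069]
wrist_force: [-0.7, -0.2, -0.2]
finger_gap: 0.0298
```

```bash
python3 to.py .5581 -.3365 .094
python3 - <<'E'
from h import *
_,d,cw=load("wV"); print(atz(cw,341,305,.09),atz(cw,344,194,.064))
E
```

```text
t 41.875 tcp [ 0.5598 -0.3378  0.1537] gap 0.02980301442602219 F [-0.6773 -0.185  -0.2173]
x [ 0.9811  0.1934 -0.0018] y [-0.0024  0.0027 -1.    ] z [-0.1934  0.9811  0.0031] jyaw 11.153288414472748
shift mm [-1.2787 59.7376  1.4493]
tilt fix rx,rz -0.17712583900997952 -0.10513033789680043
[ 0.5577 -0.3368  0.09  ] [ 0.5498 -0.2875  0.064 ]
```

>>> {"name": "drive_tool", "arguments": {
  "plan": "-0.3 -1.5 30 1.5 0 0 0;-0.3 0 25 0 0 0 0;-0.3 0 5 0 0 0 0;-0.5 0 0 0 0 0 0;-0.5 0 0 0 0 0 0"
}}

```text
clock: 42.5
tcp_pos: [0.5563, -0.3352, 0.0933]
orientation: [0.706, -0.701, -0.069, 0.072]
wrist_force: [0.6, -0.2, -0.4]
finger_gap: 0.0217
```

```bash
python3 arc.py;python3 to.py .5577 -.3367 .094|tail -2
python3 - <<'E'
from h import *
cap("wrist","wW")
E
```

```text
t 42.5 tcp [ 0.5563 -0.3352  0.0933] gap 0.02167057015736696 F [ 0.5844 -0.1697 -0.404 ]
x [ 0.9802  0.1981 -0.0044] y [-0.0056  0.0054 -1.    ] z [-0.198   0.9802  0.0064] jyaw 11.424773406417465
rad 0.048638650267237 ang -82.53073121448465 joint~ 1.6935057353103933 toolyaw-90 -78.57522659358253
shift mm [ 1.0548 -0.7468 -1.7129]
tilt fix rx,rz -0.3662998906879091 -0.2504245420430891
```

View pics/wW.png

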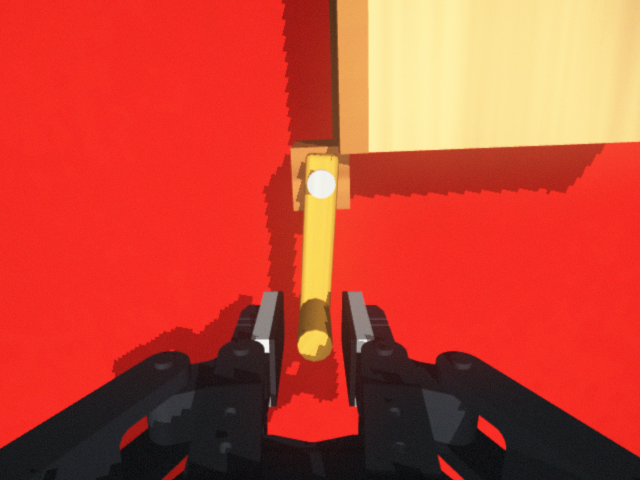

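>>> {"name": "drive_tool", "arguments": {
  "plan": "-0.5 8.7 0 0.8 0 -10 0;-0.5 8.7 0 0.8 0 -10 0;-0.5 8.7 0 0.8 0 -10 0;-0.5 0 0 0 0 0 0"
}}

```text
clock: 43.05
tcp_pos: [0.5802, -0.325, 0.0967]
orientation: [0.661, -0.659, -0.254, 0.256]
wrist_force: [0.4, 0.3, 0.9]
finger_gap: 0.0213
```

```bash
python3 arc.py;python3 to.py .5577 -.3367 .094|tail -1
```

```text
t 43.05 tcp [ 0.5802 -0.325   0.0967] gap 0.02134844587829702 F [0.3841 0.2962 0.9313]
x [ 0.7406  0.6719 -0.0018] y [-0.0038  0.0015 -1.    ] z [-0.6719  0.7406  0.0036] jyaw 42.21497243436491
rad 0.04857597062151603 ang -51.515248925185695 joint~ 1.152183450268138 toolyaw-90 -47.78502756563509
tilt fix rx,rz -0.20794771956707647 -0.10241100285617638
```

>>> {"name": "drive_tool", "arguments": {
  "plan": "-0.5 8.7 2 0.3 0 -10 0;-0.5 8.7 1 0.5 0 -10 0;-0.5 8.7 1 0.5 0 -10 0;-0.5 0 0 0 0 0 0"
}}

```text
clock: 43.55
tcp_pos: [0.5952, -0.3061, 0.096]
orientation: [-0.571, 0.572, 0.415, -0.417]
wrist_force: [-0.1, -0.1, 0.2]
finger_gap: 0.0212
```

```bash
python3 arc.py;python3 to.py .5577 -.3367 .094|tail -1
```

```text
t 43.55 tcp [ 0.5952 -0.3061  0.096 ] gap 0.021228988253363338 F [-0.0779 -0.0619  0.2102]
x [ 0.3063  0.9519 -0.0033] y [-0.0012 -0.0031 -1.    ] z [-0.9519  0.3063  0.0002] jyaw 72.1642358915317
rad 0.049102840706706 ang -22.86076766490359 joint~ 0.6520684068252012 toolyaw-90 -17.835764108468297
tilt fix rx,rz -0.009761847638418501 -0.19144705279876792
```

>>> {"name": "drive_tool", "arguments": {
  "plan": "-0.5 8.7 2 0.3 0 -8 0;-0.5 8.7 1 0.5 0 -8 0;-0.5 8.7 1 0.5 0 -8 0;-0.5 0 0 0 0 0 0"
}}

```text
clock: 44.05
tcp_pos: [0.5993, -0.2839, 0.095]
orientation: [0.473, -0.479, -0.522, 0.525]
wrist_force: [-0.6, -0.8, 0.0]
finger_gap: 0.0208
```

```bash
python3 arc.py;python3 to.py .5577 -.3367 .094|tail -1
```

```text
t 44.05 tcp [ 0.5993 -0.2839  0.095 ] gap 0.020801497561800796 F [-0.5761 -0.7813  0.0041]
x [-0.0946  0.9955 -0.0089] y [ 0.0035 -0.0086 -1.    ] z [-0.9955 -0.0946 -0.0027] jyaw 95.42956729008715
rad 0.0494210890726506 ang 3.5614816159098432 joint~ 0.19091316109230297 toolyaw-90 5.4295672900871494
tilt fix rx,rz 0.15529624043342535 -0.5104374145021152
```

>>> {"name": "drive_tool", "arguments": {
  "plan": "-0.5 7 1 0.5 0 -6 -0.5;-0.5 5 0 0.5 0 -3 0;-0.5 3 0 0 0 0 0;-0.5 0 0 0 0 0 0"
}}

```text
clock: 44.55
tcp_pos: [0.5968, -0.2723, 0.0954]
orientation: [-0.436, 0.441, 0.555, -0.554]
wrist_force: [-0.6, 1.2, 0.5]
finger_gap: 0.0214
```

```bash
python3 arc.py;python3 - <<'E'
from h import *
cap("wrist","wX")
E
```

```text
t 44.55 tcp [ 0.5968 -0.2723  0.0954] gap 0.021372026664156968 F [-0.5639  1.1739  0.4606]
x [-0.2311  0.9729 -0.004 ] y [ 0.0058 -0.0028 -1.    ] z [-0.9729 -0.2311 -0.005 ] jyaw 103.362898716307
rad 0.049045640826011504 ang 17.384614412318268 joint~ -0.050346019145435045 toolyaw-90 13.362898716307
```

View pics/wX.png

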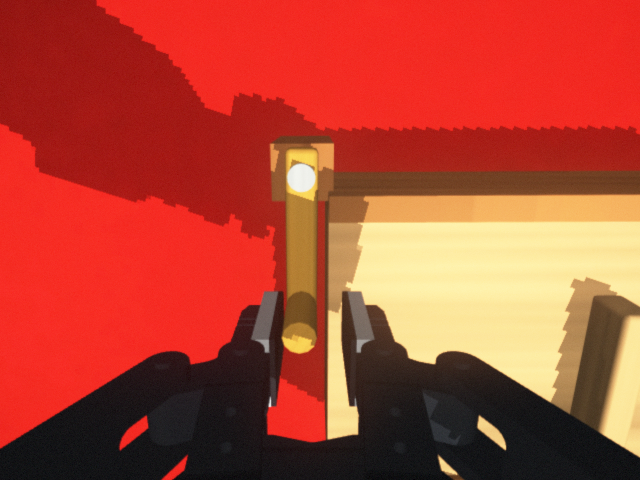

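>>> {"name": "drive_tool", "arguments": {
  "plan": "-0.5 3 0 0 0 0 0;-0.5 2 0 0 0 0 0;-0.5 0 0 0 0 0 0"
}}

```text
clock: 44.98
tcp_pos: [0.5965, -0.2713, 0.0954]
orientation: [0.436, -0.444, -0.553, 0.555]
wrist_force: [0.6, -0.2, -0.1]
finger_gap: 0.0216
```

```bash
python3 arc.py;python3 - <<'E'
from h import *
cap("wrist","wY"); _,d,c=load("wY"); crop("wY",240,120,400,380,2,"c16")
E
```

```text
t 44.975 tcp [ 0.5965 -0.2713  0.0954] gap 0.02159838059654505 F [ 0.5991 -0.2014 -0.102 ]
x [-0.2257  0.9741 -0.011 ] y [ 0.0075 -0.0096 -0.9999] z [-0.9742 -0.2258 -0.0051] jyaw 103.04675380279251
rad 0.049094344160511866 ang 18.62150810001849 joint~ -0.07193388649293844 toolyaw-90 13.046753802792509
```

View pics/c16.png

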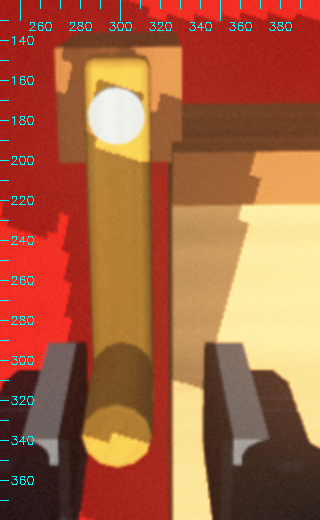

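>>> {"name": "drive_tool", "arguments": {
  "plan": "-0.3 -4 0 0 0 0 0;-0.3 0 0 0 0 0 0;-0.3 0 -30 0 0 0 0;-0.3 0 -50 0 0 0 0;-0.3 0 -50 0 0 0 0;-0.3 45 0 40 0 0 0;-0.3 45 0 40 0 0 0;-0.3 0 0 0 0 0 0"
}}

```text
clock: 46.02
tcp_pos: [0.4962, -0.2012, 0.2278]
orientation: [-0.437, 0.442, 0.554, -0.554]
wrist_force: [0.9, -1.1, 0.1]
finger_gap: 0.0299
```

Run:
```python
from h import *
tool()
cap("wrist","wZ");cap("scene","sZ");cap("top","tZ")
crop("sZ",170,160,300,270,6,"c17")
```

```text
t 46.025 tcp [ 0.4962 -0.2012  0.2278] gap 0.02986854046084004 F [ 0.8598 -1.0513  0.1435]
x [-0.2257  0.9742 -0.0055] y [ 0.0056 -0.0044 -1.    ] z [-0.9742 -0.2258 -0.0045] jyaw 103.0463969100611
```

View pics/wZ.png

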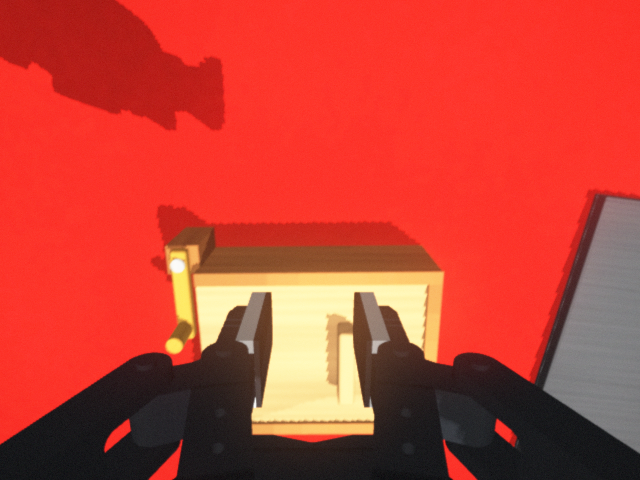

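View pics/c17.png

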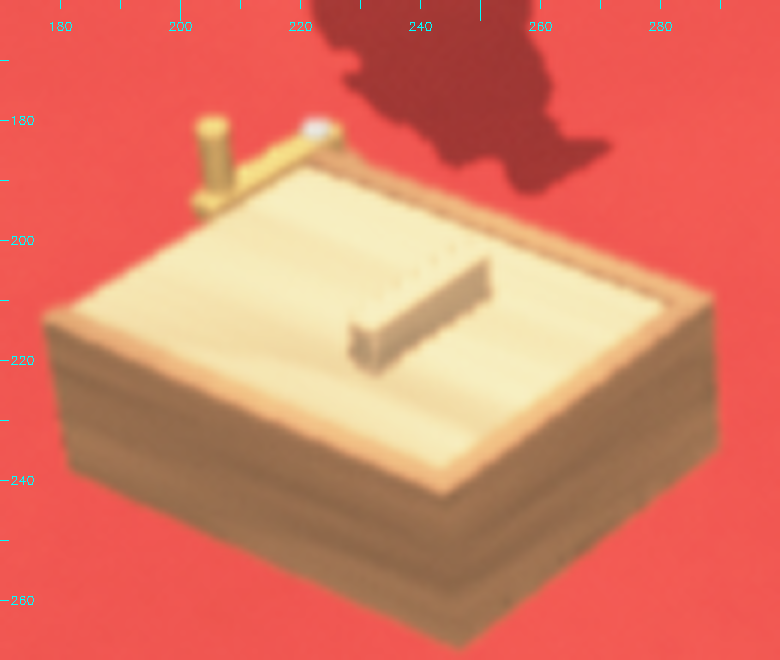

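View pics/tZ.png

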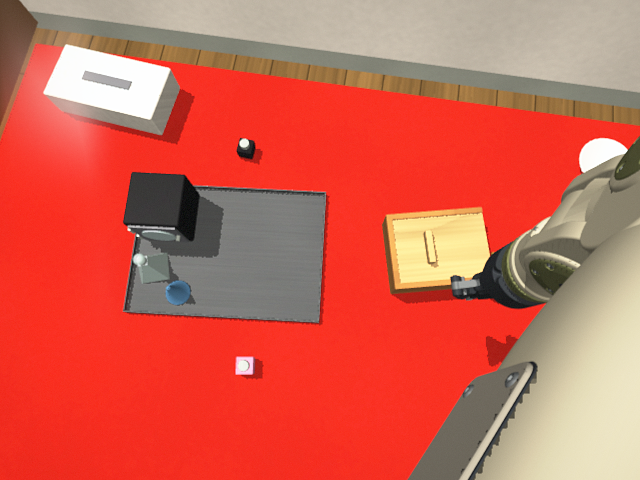

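Run:
```python
from h import *
_,_,c=load("sZ");a=atz(c,205.2,180.2,.09);b=atz(c,222.5,181.3,.064);print(a,b,14.4-np.degrees(np.arctan2(a[1]-b[1],a[0]-b[0])))
_,_,c=load("wZ");a=atz(c,175,345,.09);b=atz(c,177.5,266,.064);print(a,b,14.4-np.degrees(np.arctan2(a[1]-b[1],a[0]-b[0])))
job.hand_in()
```

```text
[ 0.5968 -0.2776  0.09  ] [ 0.5482 -0.2899  0.064 ] 0.18902755971022778
[ 0.5983 -0.2751  0.09  ] [ 0.5516 -0.2879  0.064 ] -0.9508777470628331
the job is handed in; nothing more can be done
```

The job is done and handed in at about 46 s. I turned the turnbutton clear to about 1.64 rad and slid the cover back to its stop. The tray held three vials. I stood all three upright in a row in the case, gripping them with 25 N. Then I pushed the cover shut against its stop and turned the turnbutton back to its own stop.

Last checks:
- **Turnbutton:** it measured within about 1° of straight across, in both the scene and wrist views.
- **Cover:** the grip rib was back at its starting pixels in the scene view, and the cover could not be pushed any further shut.
- **Vials:** all three were upright in the last pictures before the cover closed. They could not be seen afterwards.
- **Bystanders:** the ring cone, pyramid bottle and winder box, and the pink and black look-alike vials, were unmoved in the last top view.
- **Disagreement:** one triangulation of a vial's height from the wrist and top cameras came out wrong (16 mm instead of 45 mm) because the two views were nearly in line. I used the earlier scene and top measurement of 42 mm instead.

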